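Put the spice jars away in the revolving cabinet

TASK

Put every spice jar that stands out on the worktop in front of the riser shelf away in the revolving spice cabinet, each upright in a well of its own, turning the carousel from stop to stop with its knob to bring empty wells to the front opening. Leave the carousel clicked home with its shutter closing the opening, and the heavy cabinet walked back by pushing its front corners until its back stands square and flush against the riser shelf. Leave the garlic, the tin, the salt mill and the tumbler where they stand.

Things in the scene. Friction and masses are not known exactly. Their poses are not given: they have to be found in the camera images.
- cabinet: Revolving spice cabinet, light wood, loose on the worktop, about 1.5 kg on plastic glides, slides under a push of 4 to 12 N. Origin: on the worktop under the carousel's axis; x points to its flat back (outer face x=+150 mm), z up. Base board x -165..150, y -160..160, z 4..26 mm. Cheeks y=+-160 and flat roof (top z 161) cover it from x=-41 to the back; ahead of that it is open from above
- carousel (a joint): turn of the carousel (rad, counter-clockwise from above positive, endless, starts anywhere). 0 = shutter across the front. A sprung ball holds it at five stops, every 2*pi/5; it pulls in from some 25 degrees off a stop, 0.2 to 0.4 N m turns it past. Well k (k=1..4, point bay k) is at the front, clear of the roof, at -k*2*pi/5 (or whole turns from it)
- knob (a point): middle of the dark fluted turning knob that sticks up through the roof on the carousel's axis: round, 56 mm across, 30 mm high (this point is 189 mm above the worktop, knob from 174 to 203 mm); turns with the carousel
- shutter (a point): middle of the curved wooden shutter on the carousel, which fills one sector: radius 142 mm, 70 degrees wide, 107 mm high; this point is at 90 mm above the worktop
- opening (a point): fixed point of the cabinet at the middle of its front opening, 142 mm ahead of the axis, 90 mm up; the shutter point comes here when the cabinet is shut
- front_left (a point): point on the front edge of the cabinet's base board, 140 mm to the left, 15 mm up, 315 mm ahead of its back face; for pushing: the edge is free of the shutter there
- front_right (a point): the same, 140 mm to the right
- riser: Long light-wood riser shelf fixed at the back of the worktop, 780 mm long (its y), 150 deep (x), 125 high, with things standing on it. Origin: on the worktop at the middle of its flat front face, which is its plane x=0 and faces the robot; x points away from the robot
- bay1 (a point): centre of the floor of jar well 1 on the carousel, 36 mm above the worktop, 105 mm from the axis: a round wooden well with inner diameter 52 mm and a wall 42 mm high, for one jar; empty at the start
- bay2 (a point): centre of the floor of jar well 2 on the carousel, 36 mm above the worktop, 105 mm from the axis: a round wooden well with inner diameter 52 mm and a wall 42 mm high, for one jar; empty at the start
- bay3 (a point): centre of the floor of jar well 3 on the carousel, 36 mm above the worktop, 105 mm from the axis: a round wooden well with inner diameter 52 mm and a wall 42 mm high, for one jar; empty at the start
- bay4 (a point): centre of the floor of jar well 4 on the carousel, 36 mm above the worktop, 105 mm from the axis: a round wooden well with inner diameter 52 mm and a wall 42 mm high, for one jar; empty at the start
- jar1: spice jar, glass with a dark screw cap, 41 mm diameter, 105 mm high, 0.1 kg; stands upright on the worktop right of the cabinet; origin: centre of its underside, z up. May be absent
- jar2: spice jar, glass with a dark screw cap, 41 mm diameter, 105 mm high, 0.1 kg; stands upright on the worktop right of the cabinet; origin: centre of its underside, z up. May be absent
- jar3: spice jar, glass with a dark screw cap, 41 mm diameter, 105 mm high, 0.1 kg; stands upright on the worktop right of the cabinet; origin: centre of its underside, z up. May be absent
- jar4: spice jar, glass with a dark screw cap, 41 mm diameter, 105 mm high, 0.1 kg; stands upright on the worktop right of the cabinet; origin: centre of its underside, z up. May be absent
- garlic: bulb of garlic, 50 mm, among the jars; not part of the job, leave it where it is; origin: centre of its underside
- tin: small food tin, 57 mm wide, 72 high; not part of the job, leave it where it is; origin: centre of its underside
- salt_mill: salt mill with black top, 61 mm wide, 161 high; not part of the job, leave it where it is; origin: centre of its underside
- tumbler: glass tumbler, 81 mm wide, 93 high; not part of the job, leave it where it is; origin: centre of its underside

How it is judged:
By the outcome, as a careful person would: the job done as asked, in the order asked, and still so for the second after the job is handed in, with the robot touching nothing.
Of jar1, jar2, jar3, jar4 only 2 to 4 are there at a start; the rules pass over those that are not, and their reading is None.
At some moment in a run one of cabinet may be knocked a few centimetres aside while the robot is not near it.
It also fails if it takes over 210 s, if anything falls off the work surface, if the arm or the gripper's body presses on something with over 40 N, if the wrist force passes 120 N, or if a joint passes its speed limit or range.

ROBOT

A 6-joint arm with a two-finger parallel gripper is mounted at the origin on a cart in front of the work surface, level with it; the furniture and walls round the work are solid. World frame = base frame: x ahead of the robot, y to its left, z up, the work surface at z = 0. Lengths are in m, angles in degrees, forces in N, time in s.
With the tool pointing down it reaches from about 0.35 to 0.875 m from the base axis. Payload 4.2 kg.
Tool frame: the origin (TCP) lies on the centre line of the jaws, within the pads' length; the fingertips stand 25 mm ahead of it and the grasp point (between the pads) lies 6 mm ahead of it; z points along the fingers, y is the line along which they close (so a half turn about z gives the same grasp; the last joint's range is limited). The gripper opens to 87 mm and grips with 3 to 60 N. Pads are 19 mm wide; open, the fingers measure 117 mm over their backs; the gripper's body (75 mm by 190 mm) begins 51 mm behind the grasp point.
Start: joints at [-57.662, 22.042, 0.453, 0, -68.411, -14.817], TCP at [0.188, -0.596, 0.209] pointing down, gripper open.
Joint ranges: [-179.83, 179.83], [-69.29, 118.12], [-61.27, 80.66], [-181.25, 117.63], [-171.15, -9.14], [-177.46, 177.46]. Speed limits (degrees/s): [159.86, 159.86, 180, 180, 180, 180].

INTERFACE

Orientations are given as a 3x3 rotation matrix whose columns are the frame's x, y, z axes.
In Python, from station import r gives the robot as it stands.
- The arm moves only by the tool move_arm, never from a script. Its argument "series" is a list of rows, each an object with "grip": the opening, from 0 (shut) to 1 (fully open); "xyz": the shift along the tool's x, y, z in mm, a list of three; "angular": the turn, a rotation vector about the tool's x, y, z in rad, a list of three. A call has 1 to 10 rows; each row is the pose to reach, as a shift and turn from the pose commanded when the call began, along the tool's axes at that moment; what a row does not reach only later rows make up. A row lasts 1/10 s, in which the tool goes at most 50 mm and 8.59 degrees, less where a joint would pass 70% of its speed; a pose out of reach is approached as far as the arm can. A call with a gripper value outside its range is refused whole. The fingers move at their own pace and stop on an object; the grip force is fixed at half the most. Time passes only in rows, so rows that repeat a pose let the fingers close. It gives the time, the measured TCP pose, the force, the opening and the grip force at its end, in the units of the state.
- r.sense(): the state, without advancing time (a new reading comes with each control period).
- r.capture(name): name is "scene" or "top"; returns a dict with "img" (384x512x3 uint8, red, green, blue), "camera_matrix" (3x3 intrinsics, pixels), "rvec" (rotation vector, rad) and "tvec" (3), from world to camera coordinates, as OpenCV has them. Camera axes: x right, y down, z forward; pixel columns grow to the right and rows downward; lengths in m; the calibration is good to about 2 mm. A picture is of the moment at which its call begins. There is no depth.
- r.finish_job(): hands the job in; it is judged then, once.
The state is a dict: "time_s": time; "joints": joint angles; "joint_velocities": joint speeds; "effort": joint torques, N m; "tcp_pos": TCP position; "ee_rot": TCP orientation; "wrist_force": force on the tool from outside, world axes, zero at the start; "moment": the same for the moment, N m; "gripper_width": opening from 0.0 (shut) to 1.0 (fully open); "gripper_force": force on a finger pad.
Only numpy, scipy, OpenCV 4.12 (cv2) and the standard library are available. Lean on these libraries where they do the work, as an engineer would, in place of code of your own. Each camera call takes 0.05 s, during which the arm holds its last target. There are 200 camera calls.

## Working session

There is one attempt and no reset: what is moved stays moved. The work goes in short steps, Python scripts to look and compute and a tool call to move; the robot and the scene stay as the last step left them, time stands still between calls to the robot, and variables do not carry over. Pictures are saved under pics/ and viewed, at most 14 in all, crops included, and the job is handed in when it is done.

Besides the shell and the picture viewer there is one more tool, called after "Emit:" by a JSON object that holds its "method" and its "body". move_arm: Moves the arm, as the interface text tells. Its arguments: {"type":"object","properties":{"series":{"type":"array"}},"required":["series"]}

```bash
mkdir -p pics; ls
cat > h.py <<'E'
import numpy as np, cv2
from station import r
def cap(n):
    c=r.capture(n); return c
def ray(c,uv):
    R=cv2.Rodrigues(np.array(c["rvec"],float))[0]; t=np.array(c["tvec"],float).ravel()
    d=R.T@np.linalg.inv(np.array(c["camera_matrix"]))@np.array([uv[0],uv[1],1.]); return -R.T@t,d
def onz(c,uv,z):
    o,d=ray(c,uv); return o+d*(z-o[2])/d[2]
def proj(c,p):
    return cv2.projectPoints(np.array(p,float).reshape(-1,3),np.array(c["rvec"],float),np.array(c["tvec"],float),np.array(c["camera_matrix"],float),None)[0].reshape(-1,2)
def save(c,f,s=1.5,crop=None):
    im=c["img"][:,:,::-1]
    if crop: x0,y0,x1,y1=crop; im=im[y0:y1,x0:x1]
    cv2.imwrite("pics/"+f,cv2.resize(im,None,fx=s,fy=s,interpolation=cv2.INTER_CUBIC))
E
python3 - <<'E'
from h import *
for n in("scene","top"):
    c=cap(n); save(c,n+"0.png",1.5); o,_=ray(c,(256,192)); print(n,o,onz(c,(256,192),0),np.array(c["camera_matrix"])[0,0])
s=r.sense(); print(s["tcp_pos"],s["ee_rot"],s["time_s"],s["gripper_width"])
E
```

```text
pics
scene [-0.40867369  0.52250742  1.04298837] [ 0.72111094 -0.10938474  0.        ] 453.76119788518247
top [ 0.49133093 -0.02506788  1.19640552] [ 0.56000403 -0.03573451  0.        ] 398.57667751746004
[ 0.18800051 -0.59547432  0.20777763] [[-9.53658471e-01 -3.00890485e-01 -6.61149522e-04]
 [-3.00891199e-01  9.53656764e-01  1.80621637e-03]
 [ 8.70363944e-05  1.92144761e-03 -9.99998150e-01]] 0.1 1.001843189008882
```

View pics/scene0.png

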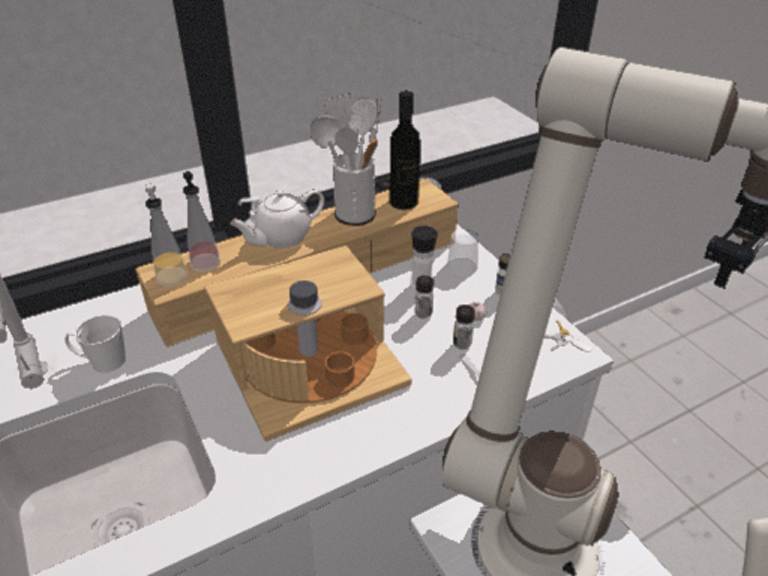

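View pics/top0.png

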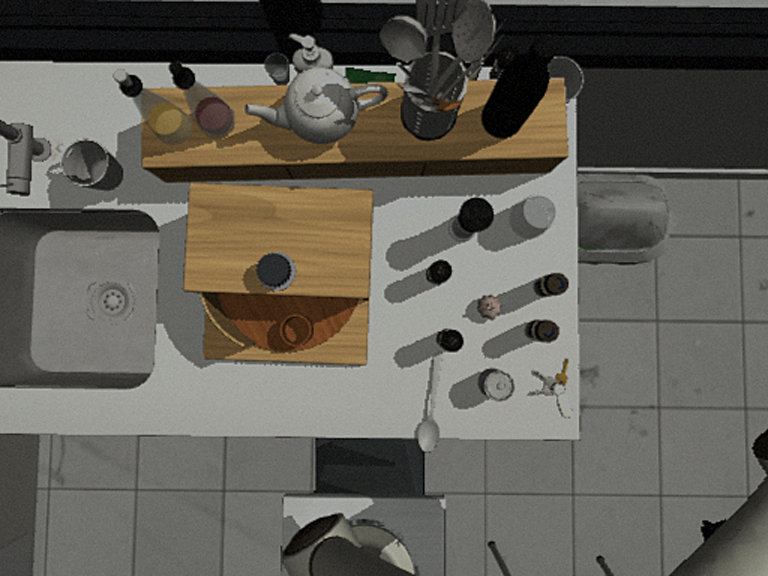

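The four jar caps are in the top view at about (440,271), (450,340), (554,285) and (543,330) in the 1.5x picture. The knob is at (275,270), the front well at (295,330), and the shutter is front-left. The mill, tumbler, tin and garlic stand among the jars.

```bash
cat >> h.py <<'E'
def dark(c,uv,rad,th=60):
    g=c["img"].max(2); m=np.zeros_like(g); cv2.circle(m,tuple(int(round(v)) for v in uv),rad,255,-1)
    m=((g<th)&(m>0)).astype(np.uint8)
    n,l,s,ce=cv2.connectedComponentsWithStats(m)
    k=1+np.argmax(s[1:,4]); return ce[k],s[k]
E
python3 - <<'E'
from h import *
c=cap("top"); 
for n,uv,z in(("jA",(440,271),.105),("jB",(450,340),.105),("jC",(554,285),.105),("jD",(543,330),.105),("mill",(476,215),.161),("knob",(275,270),.203)):
    p,s=dark(c,np.array(uv)/1.5,14 if n in("mill","knob") else 10); print(n,p.round(1),s,onz(c,p,z).round(4))
for n,uv,z in(("garlic",(488,306),.025),("tin",(497,385),.072),("tumb",(537,213),.093),("bay rim",(295,331),.078),("roofBL",(190,184),.161),("roofBR",(372,190),.161),("roofFL",(185,290),.161),("roofFR",(369,298),.161),("baseFL",(204,358),.026),("baseFR",(366,363),.026),("riserL",(143,167),.125),("riserR",(567,157),.125),("riserLb",(146,180),0),("riserRb",(566,173),0)):
    print(n,onz(c,np.array(uv)/1.5,z).round(4))
save(c,"crop1.png",4,(115,115,255,250))
save(c,"crop2.png",4.5,(255,125,395,255))
E
```

```text
jA [292.2 181.2] [284 174  17  16 206] [ 0.5848 -0.1338  0.105 ]
jB [299.6 226.4] [291 220  18  14 204] [ 0.4613 -0.1546  0.105 ]
jC [368.8 189.3] [359 182  20  16 216] [ 0.5647 -0.3444  0.105 ]
jD [362.2 220.2] [352 214  20  14 221] [ 0.4799 -0.3254  0.105 ]
mill [316.1 143.2] [304 131  25  26 457] [ 0.6807 -0.1907  0.161 ]
knob [182.1 179.7] [171 169  23  23 398] [0.5772 0.1511 0.203 ]
garlic [ 0.5254 -0.2396  0.025 ]
tin [ 0.3771 -0.2475  0.072 ]
tumb [ 0.6978 -0.3189  0.093 ]
bay rim [0.4735 0.13   0.078 ]
roofBL [0.7299 0.308  0.161 ]
roofBR [ 0.7227 -0.0115  0.161 ]
roofFL [0.5436 0.3106 0.161 ]
roofFR [ 0.5331 -0.0085  0.161 ]
baseFL [0.4185 0.3131 0.026 ]
baseFR [ 0.4121 -0.002   0.026 ]
riserL [0.7686 0.406  0.125 ]
riserR [ 0.7956 -0.3659  0.125 ]
riserLb [0.7743 0.4492 0.    ]
riserRb [ 0.798  -0.4032  0.    ]
```

View pics/crop1.png

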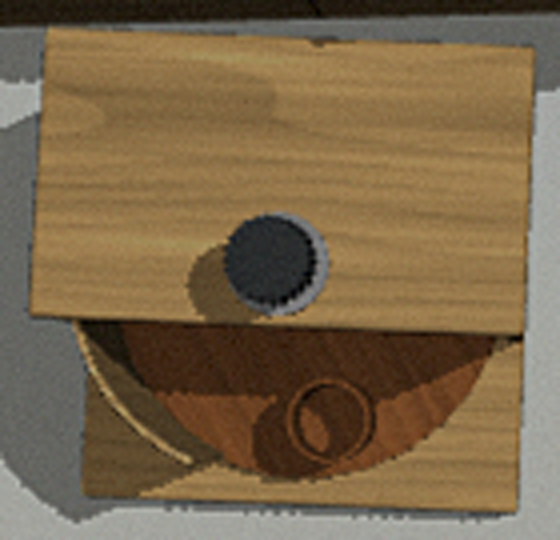

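View pics/crop2.png

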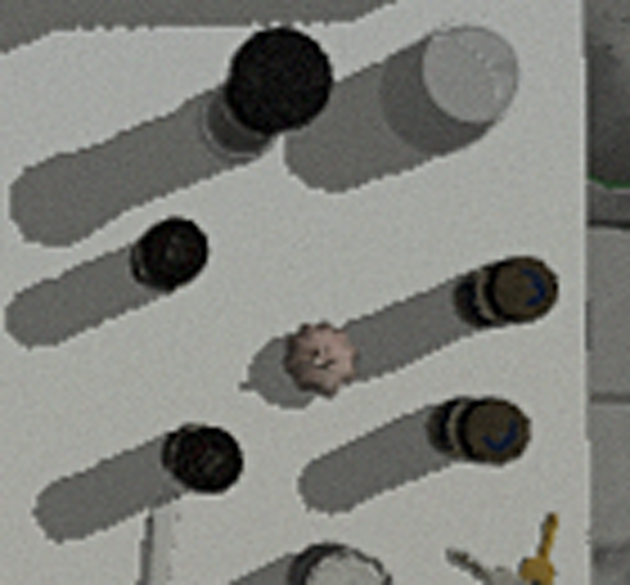

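Crop 1 gives the knob top at px (182,180) and the well-1 rim at (198,220). The well sits about 12° off front and the shutter is on the left. Crop 2 shows four jar caps, with the mill, tumbler and garlic clear of the grasp lines. Next I'll refine the cap centres and compute the first move.

```bash
cat >> h.py <<'E'
def caps(c,uvs,z=.105,rr=7.5):
    out=[]
    for u in uvs: out.append(onz(c,u,z))
    return np.array(out)
from scipy.spatial.transform import Rotation as Ro
def go(p,yaw=0.,tilt=None):
    """shift mm / rotvec rad in tool axes to world p, tool down, closing line turned yaw deg from world y"""
    s=r.sense(); R=np.array(s["ee_rot"]); p0=np.array(s["tcp_pos"])
    Rd=Ro.from_euler('z',yaw,degrees=True).as_matrix()@np.diag([-1.,1,-1])
    print("at",p0.round(4),"shift",(R.T@(np.array(p)-p0)*1000).round(1),"ang",Ro.from_matrix(R.T@Rd).as_rotvec().round(4),"t",round(s["time_s"],2))
E
python3 - <<'E'
from h import *
c=cap("top")
f=lambda x,y:((x+.5)/4.5-.5+255,(y+.5)/4.5-.5+125)
print(caps(c,[f(174,254),f(208,459),f(525,289),f(498,431)]).round(4))
# ring check: base of C,D: dark bottoms
go([.585,-.137,.25])
E
```

```text
[[ 0.5852 -0.1369  0.105 ]
 [ 0.4608 -0.158   0.105 ]
 [ 0.5661 -0.3512  0.105 ]
 [ 0.4795 -0.3339  0.105 ]]
at [ 0.1881 -0.5956  0.2081] shift [-516.6  318.   -41.5] ang [ 1.300e-03 -3.000e-04  3.057e-01] t 0.2
```

Emit:
{"method": "move_arm", "body": {"series": [{"grip": 1, "xyz": [0, 0, -42], "angular": [0, 0, 0]}, {"grip": 1, "xyz": [-517, 318, -42], "angular": [0.0013, 0, 0.3057]}, {"grip": 1, "xyz": [-517, 318, -42], "angular": [0.0013, 0, 0.3057]}, {"grip": 1, "xyz": [-517, 318, -42], "angular": [0.0013, 0, 0.3057]}, {"grip": 1, "xyz": [-517, 318, -42], "angular": [0.0013, 0, 0.3057]}, {"grip": 1, "xyz": [-517, 318, -42], "angular": [0.0013, 0, 0.3057]}, {"grip": 1, "xyz": [-517, 318, -42], "angular": [0.0013, 0, 0.3057]}, {"grip": 1, "xyz": [-517, 318, -42], "angular": [0.0013, 0, 0.3057]}, {"grip": 1, "xyz": [-517, 318, -42], "angular": [0.0013, 0, 0.3057]}, {"grip": 1, "xyz": [-517, 318, -42], "angular": [0.0013, 0, 0.3057]}]}}

```text
time_s: 1.2
tcp_pos: [0.4797, -0.2586, 0.2509]
ee_rot: [[-1.0, -0.0, 0.0], [-0.0, 1.0, -0.001], [-0.0, -0.001, -1.0]]
wrist_force: [0.3, -0.8, 0.1]
gripper_width: 0.999
gripper_force: 0.0
```

Run:
```python
from h import *
go([.585,-.137,.25])
```

```text
at [ 0.4797 -0.2586  0.2509] shift [-105.4  121.6    0.8] ang [-0.0013  0.0004  0.0003] t 1.2
```

Emit:
{"method": "move_arm", "body": {"series": [{"grip": 1, "xyz": [-105, 122, 0], "angular": [-0.0013, 0, 0]}, {"grip": 1, "xyz": [-105, 122, 0], "angular": [-0.0013, 0, 0]}, {"grip": 1, "xyz": [-105, 122, 0], "angular": [-0.0013, 0, 0]}, {"grip": 1, "xyz": [-105, 122, 0], "angular": [-0.0013, 0, 0]}, {"grip": 1, "xyz": [-105, 122, 0], "angular": [-0.0013, 0, 0]}]}}

```text
time_s: 1.7
tcp_pos: [0.5845, -0.1369, 0.2497]
ee_rot: [[-1.0, -0.003, -0.001], [-0.003, 1.0, 0.0], [0.001, 0.0, -1.0]]
wrist_force: [-0.3, -0.3, 0.4]
gripper_width: 1.002
gripper_force: 0.0
```

Run:
```python
from h import *
go([.585,-.137,.25])
c=cap("scene"); save(c,"s1.png",1.5)
print(proj(c,[[.585,-.137,.105],[.461,-.158,.105],[.566,-.351,.105],[.4795,-.334,.105],[.577,.15,.203]]).round(1)*1.5)
t=cap("top"); save(t,"t1.png",4,(115,115,255,250))
```

```text
at [ 0.5845 -0.1369  0.2497] shift [-0.5 -0.1 -0.3] ang [ 0.0002 -0.0013  0.0029] t 1.7
[[424.65 281.1 ]
 [463.95 310.05]
 [507.15 258.15]
 [524.55 280.5 ]
 [304.5  287.85]]
```

View pics/s1.png

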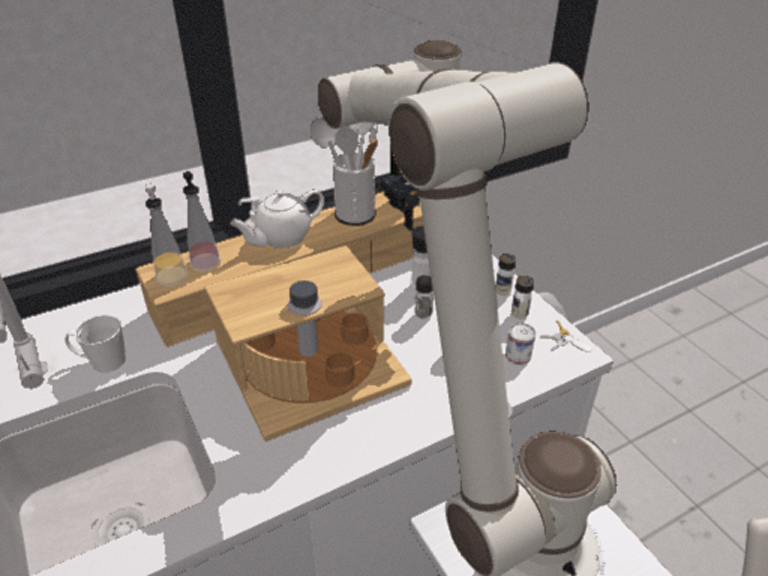

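View pics/t1.png

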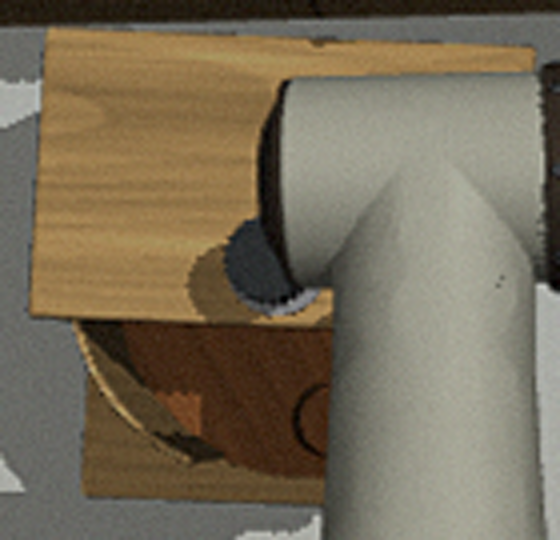

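Scene view: all four cap predictions land on jars, at (425,281), (507,258) and (524,280), with B hidden behind the arm. The well-1 rim is near (340,361). The carousel has not moved. I'll grasp jar A now.

Emit:
{"method": "move_arm", "body": {"series": [{"grip": 1, "xyz": [0, 0, 50], "angular": [0, 0, 0.003]}, {"grip": 1, "xyz": [0, 0, 100], "angular": [0, 0, 0.003]}, {"grip": 1, "xyz": [0, 0, 140], "angular": [0, 0, 0.003]}, {"grip": 1, "xyz": [0, 0, 165], "angular": [0, 0, 0.003]}, {"grip": 1, "xyz": [0, 0, 165], "angular": [0, 0, 0.003]}, {"grip": 0.3, "xyz": [0, 0, 165], "angular": [0, 0, 0.003]}, {"grip": 0.3, "xyz": [0, 0, 165], "angular": [0, 0, 0.003]}, {"grip": 0.3, "xyz": [0, 0, 165], "angular": [0, 0, 0.003]}, {"grip": 0.3, "xyz": [0, 0, 165], "angular": [0, 0, 0.003]}, {"grip": 0.3, "xyz": [0, 0, 165], "angular": [0, 0, 0.003]}]}}

```text
time_s: 2.8
tcp_pos: [0.5842, -0.1384, 0.0865]
ee_rot: [[-1.0, 0.003, 0.002], [0.003, 1.0, 0.0], [-0.002, 0.0, -1.0]]
wrist_force: [-0.2, 0.0, -0.3]
gripper_width: 0.63
gripper_force: 0.0
```

Run:
```python
from h import *
c=cap("scene"); save(c,"s2.png",5,(145,200,280,290))
go([.5845,-.137,.25])
print(proj(c,[[.4735,.13,.078],[.4735,.13,.036]]).round(1))
```

```text
at [ 0.584  -0.1384  0.0862] shift [  -0.7    1.4 -163.8] ang [ 0.      0.0012 -0.0027] t 2.85
[[226.3 241.5]
 [226.8 251.4]]
```

View pics/s2.png

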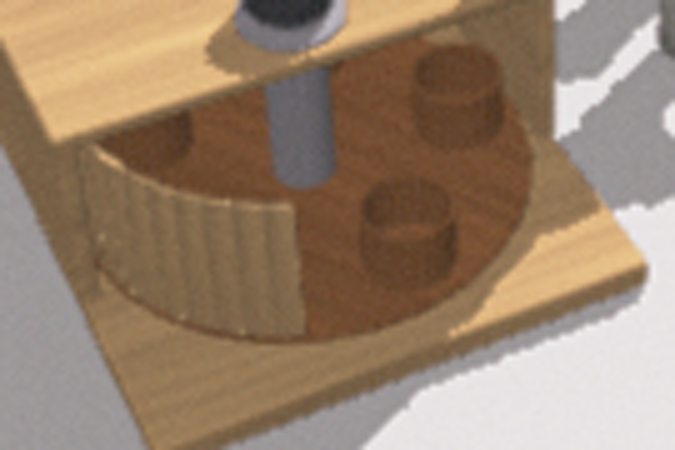

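The crop shows the rim ellipse centred near (408,208). The prediction was (406,207), so bay 1 at (0.474, 0.130) is confirmed. I'll finish closing and lift.

Emit:
{"method": "move_arm", "body": {"series": [{"grip": 0.3, "xyz": [0, 0, 0], "angular": [0, 0, 0]}, {"grip": 0.3, "xyz": [0, 0, 0], "angular": [0, 0, 0]}, {"grip": 0.3, "xyz": [0, 0, 0], "angular": [0, 0, 0]}, {"grip": 0.3, "xyz": [0, 0, 0], "angular": [0, 0, 0]}, {"grip": 0.3, "xyz": [0, 0, -10], "angular": [0, 0, 0]}, {"grip": 0.3, "xyz": [0, 0, -55], "angular": [0, 0, 0]}, {"grip": 0.3, "xyz": [0, 0, -105], "angular": [0, 0, 0]}, {"grip": 0.3, "xyz": [0, 0, -155], "angular": [0, 0, 0]}, {"grip": 0.3, "xyz": [0, 0, -190], "angular": [0, 0, 0]}, {"grip": 0.3, "xyz": [0, 0, -190], "angular": [0, 0, 0]}]}}

```text
time_s: 3.85
tcp_pos: [0.5864, -0.1391, 0.2831]
ee_rot: [[-1.0, 0.002, 0.014], [0.002, 1.0, -0.002], [-0.014, -0.002, -1.0]]
wrist_force: [0.4, -0.7, -0.2]
gripper_width: 0.445
gripper_force: 30.0
```

Run:
```python
from h import *
go([.474,.130,.275])
```

```text
at [ 0.5864 -0.1391  0.2831] shift [113.2 268.8   6.2] ang [-0.0017  0.0135 -0.0024] t 3.85
```

Emit:
{"method": "move_arm", "body": {"series": [{"grip": 0.3, "xyz": [113, 269, 0], "angular": [0, 0, 0]}, {"grip": 0.3, "xyz": [113, 269, 0], "angular": [0, 0, 0]}, {"grip": 0.3, "xyz": [113, 269, 0], "angular": [0, 0, 0]}, {"grip": 0.3, "xyz": [113, 269, 0], "angular": [0, 0, 0]}, {"grip": 0.3, "xyz": [113, 269, 0], "angular": [0, 0, 0]}, {"grip": 0.3, "xyz": [113, 269, 0], "angular": [0, 0, 0]}, {"grip": 0.3, "xyz": [113, 269, 0], "angular": [0, 0, 0]}, {"grip": 0.3, "xyz": [113, 269, 0], "angular": [0, 0, 0]}, {"grip": 0.3, "xyz": [113, 269, 0], "angular": [0, 0, 0]}]}}

```text
time_s: 4.75
tcp_pos: [0.4714, 0.1303, 0.2752]
ee_rot: [[-1.0, 0.004, -0.001], [0.004, 1.0, -0.001], [0.001, -0.001, -1.0]]
wrist_force: [0.3, 1.2, -1.3]
gripper_width: 0.442
gripper_force: 30.0
```

Run:
```python
from h import *
go([.474,.130,.165])
c=cap("scene"); save(c,"s3.png",4,(120,150,280,290))
t=cap("top"); p,s=dark(t,(182,180),14); print(p,s)
```

```text
at [0.4714 0.1303 0.2752] shift [ -2.7  -0.2 110.2] ang [-0.0005 -0.0008 -0.0035] t 4.75
[182.08629442 179.74619289] [171 169  23  23 394]
```

View pics/s3.png

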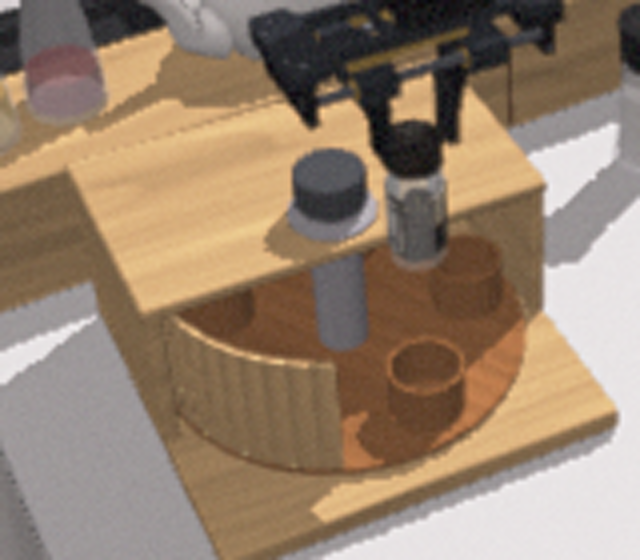

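Jar A hangs upright in the grip, directly above the well, with its base near (417,262) and the rim near (427,368). I'll lower it in.

Emit:
{"method": "move_arm", "body": {"series": [{"grip": 0.3, "xyz": [-2.5, 0, 45], "angular": [0, 0, -0.003]}, {"grip": 0.3, "xyz": [-2.5, 0, 85], "angular": [0, 0, -0.003]}, {"grip": 0.3, "xyz": [-2.5, 0, 95], "angular": [0, 0, -0.003]}, {"grip": 0.3, "xyz": [-2.5, 0, 105], "angular": [0, 0, -0.003]}, {"grip": 0.3, "xyz": [-2.5, 0, 115], "angular": [0, 0, -0.003]}, {"grip": 0.3, "xyz": [-2.5, 0, 125], "angular": [0, 0, -0.003]}, {"grip": 0.3, "xyz": [-2.5, 0, 135], "angular": [0, 0, -0.003]}, {"grip": 0.3, "xyz": [-2.5, 0, 135], "angular": [0, 0, -0.003]}]}}

```text
time_s: 5.65
tcp_pos: [0.4734, 0.1306, 0.1396]
ee_rot: [[-1.0, 0.0, -0.002], [0.0, 1.0, -0.001], [0.002, -0.001, -1.0]]
wrist_force: [0.1, -0.8, -0.2]
gripper_width: 0.448
gripper_force: 30.0
```

Emit:
{"method": "move_arm", "body": {"series": [{"grip": 0.3, "xyz": [0, 0, 8], "angular": [0, 0, 0]}, {"grip": 0.3, "xyz": [0, 0, 14], "angular": [0, 0, 0]}, {"grip": 0.3, "xyz": [0, 0, 14], "angular": [0, 0, 0]}, {"grip": 0.75, "xyz": [0, 0, 14], "angular": [0, 0, 0]}, {"grip": 0.75, "xyz": [0, 0, 14], "angular": [0, 0, 0]}, {"grip": 0.75, "xyz": [0, 0, 14], "angular": [0, 0, 0]}, {"grip": 0.75, "xyz": [0, 0, 14], "angular": [0, 0, 0]}, {"grip": 0.75, "xyz": [0, 0, -30], "angular": [0, 0, 0]}, {"grip": 0.75, "xyz": [0, 0, -80], "angular": [0, 0, 0]}, {"grip": 1, "xyz": [0, 0, -115], "angular": [0, 0, 0]}]}}

```text
time_s: 6.65
tcp_pos: [0.4749, 0.131, 0.2592]
ee_rot: [[-1.0, -0.0, 0.004], [-0.0, 1.0, 0.001], [-0.004, 0.001, -1.0]]
wrist_force: [0.0, 0.9, 0.0]
gripper_width: 0.778
gripper_force: 0.0
```

Run:
```python
from h import *
c=cap("scene"); save(c,"s4.png",4,(120,150,280,290))
t=cap("top"); p,s=dark(t,(182,180),14); print(p,s,onz(t,p,.203))
go([.577,.1505,.26],-12)
```

```text
[182.19387755 179.75510204] [171 169  23  23 392] [0.57704917 0.15096438 0.203     ]
at [0.477  0.1321 0.2618] shift [-100.    18.3    3.1] ang [0.0066 0.0112 0.2102] t 6.75
```

View pics/s4.png

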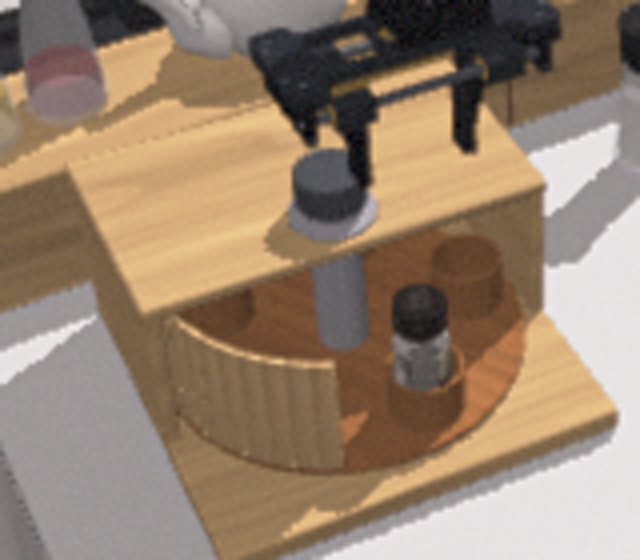

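Jar A stands in well 1, cap at (420,312) and body in the ring. Next I turn the carousel about -84° to bring well 2 to the front: approach the knob with the grip yawed +42°.

Emit:
{"method": "move_arm", "body": {"series": [{"grip": 1, "xyz": [-100, 19, -5], "angular": [0, 0, -0.733]}, {"grip": 1, "xyz": [-100, 19, -5], "angular": [0, 0, -0.733]}, {"grip": 1, "xyz": [-100, 19, -5], "angular": [0, 0, -0.733]}, {"grip": 1, "xyz": [-100, 19, -5], "angular": [0, 0, -0.733]}, {"grip": 1, "xyz": [-100, 19, -5], "angular": [0, 0, -0.733]}, {"grip": 1, "xyz": [-100, 19, -5], "angular": [0, 0, -0.733]}, {"grip": 1, "xyz": [-100, 19, -5], "angular": [0, 0, -0.733]}, {"grip": 1, "xyz": [-100, 19, -5], "angular": [0, 0, -0.733]}]}}

```text
time_s: 7.55
tcp_pos: [0.5739, 0.1499, 0.2605]
ee_rot: [[-0.744, -0.668, 0.0], [-0.668, 0.744, 0.0], [-0.0, 0.0, -1.0]]
wrist_force: [-1.3, 0.0, -0.2]
gripper_width: 0.998
gripper_force: 0.0
```

Run:
```python
from h import *
go([.577,.151,.204],42); print(r.sense()["joints"])
```

```text
at [0.5739 0.1499 0.2605] shift [-3.1 -1.3 56.5] ang [ 0.      0.     -0.0018] t 7.55
[ 3.02659434e+01  1.71588292e+01  6.92856407e-01 -1.15054760e-03
 -7.35327283e+01 -7.83670329e+01]
```

Emit:
{"method": "move_arm", "body": {"series": [{"grip": 1, "xyz": [-3, -1, 30], "angular": [0, 0, 0]}, {"grip": 1, "xyz": [-3, -1, 56], "angular": [0, 0, 0]}, {"grip": 1, "xyz": [-3, -1, 56], "angular": [0, 0, 0]}, {"grip": 0.5, "xyz": [-3, -1, 56], "angular": [0, 0, 0]}, {"grip": 0.5, "xyz": [-3, -1, 56], "angular": [0, 0, 0]}, {"grip": 0.5, "xyz": [-3, -1, 56], "angular": [0, 0, 0]}, {"grip": 0.5, "xyz": [-3, -1, 56], "angular": [0, 0, 0]}, {"grip": 0.5, "xyz": [-3, -1, 56], "angular": [0, 0, 0]}, {"grip": 0.5, "xyz": [-3, -1, 56], "angular": [0, 0, 0]}, {"grip": 0.5, "xyz": [-3, -1, 56], "angular": [0, 0, 0]}]}}

```text
time_s: 8.55
tcp_pos: [0.577, 0.1511, 0.2047]
ee_rot: [[-0.743, -0.669, 0.0], [-0.669, 0.743, 0.0], [-0.0, -0.0, -1.0]]
wrist_force: [0.7, -0.1, -1.0]
gripper_width: 0.521
gripper_force: 0.0
```

Run:
```python
from h import *
s=r.sense(); print(s["gripper_width"],s["gripper_force"])
c=cap("scene"); save(c,"s5.png",4,(120,120,280,260)); print((proj(c,[[.577,.151,.203],[.577,.151,.18]])-[120,120])*4)
```

```text
0.5213086422854767 0.0
[[330.90522158 287.83770238]
 [333.07580904 311.90113183]]
```

View pics/s5.png

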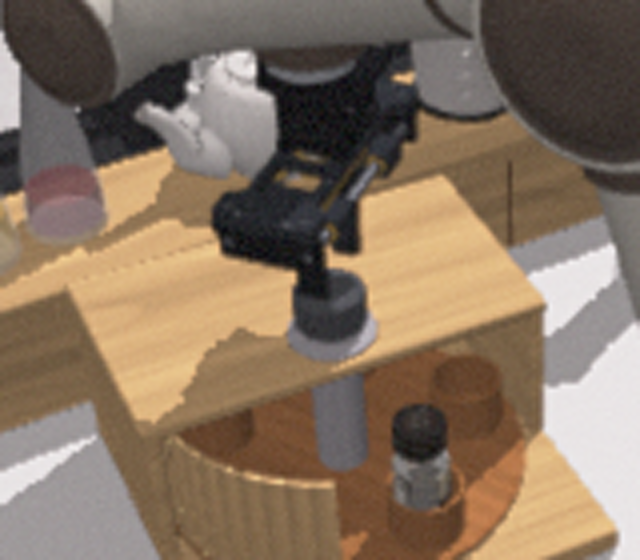

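The front fingertip ends at about (315,295), at the knob's top rim, so the fingers look too high. I'll check by projection.

Run:
```python
from h import *
c=cap("scene")
for w in (.0235,.028,.032):
  for z in(.18,.2,.21): print(w,z,((proj(c,[.577-.669*w,.151+.743*w,z])-[120,120])*4).round(0), ((proj(c,[.577+.669*w,.151-.743*w,z])-[120,120])*4).round(0))
print(((proj(c,[[.577,.151,.161],[.577,.151,.174],[.549,.151,.203],[.605,.151,.203]])-[120,120])*4).round(0)); s=r.sense(); print(s["wrist_force"],s["tcp_pos"])
```

```text
0.0235 0.18 [[320. 331.]] [[346. 293.]]
0.0235 0.2 [[318. 310.]] [[344. 272.]]
0.0235 0.21 [[317. 300.]] [[343. 262.]]
0.028 0.18 [[317. 335.]] [[348. 290.]]
0.028 0.2 [[315. 314.]] [[347. 269.]]
0.028 0.21 [[314. 303.]] [[346. 258.]]
0.032 0.18 [[315. 338.]] [[350. 286.]]
0.032 0.2 [[313. 317.]] [[349. 266.]]
0.032 0.21 [[312. 307.]] [[348. 255.]]
[[335. 331.]
 [334. 318.]
 [347. 309.]
 [316. 267.]]
[-0.54719059  0.09667822  0.01891085] [0.57696073 0.15111692 0.20464352]
```

Emit:
{"method": "move_arm", "body": {"series": [{"grip": 1, "xyz": [0, 0, 0], "angular": [0, 0, 0]}, {"grip": 1, "xyz": [0, 0, 0], "angular": [0, 0, 0]}, {"grip": 1, "xyz": [0, 0, 0], "angular": [0, 0, 0]}, {"grip": 1, "xyz": [0, 0, 0], "angular": [0, 0, 0]}, {"grip": 1, "xyz": [0, 0, 0], "angular": [0, 0, 0]}, {"grip": 1, "xyz": [0, 0, 6], "angular": [0, 0, 0]}, {"grip": 1, "xyz": [0, 0, 13], "angular": [0, 0, 0]}, {"grip": 1, "xyz": [0, 0, 13], "angular": [0, 0, 0]}]}}

```text
time_s: 9.45
tcp_pos: [0.576, 0.1508, 0.1899]
ee_rot: [[-0.743, -0.669, -0.003], [-0.669, 0.743, -0.001], [0.003, 0.001, -1.0]]
wrist_force: [-0.4, -0.2, -0.9]
gripper_width: 0.99
gripper_force: 0.0
```

Emit:
{"method": "move_arm", "body": {"series": [{"grip": 0.4, "xyz": [0, 0, 0], "angular": [0, 0, 0]}, {"grip": 0.4, "xyz": [0, 0, 0], "angular": [0, 0, 0]}, {"grip": 0.4, "xyz": [0, 0, 0], "angular": [0, 0, 0]}, {"grip": 0.4, "xyz": [0, 0, 0], "angular": [0, 0, 0]}, {"grip": 0.4, "xyz": [0, 0, 0], "angular": [0, 0, 0]}, {"grip": 0.4, "xyz": [0, 0, 0], "angular": [0, 0, 0]}, {"grip": 0.4, "xyz": [0, 0, 0], "angular": [0, 0, 0]}, {"grip": 0.4, "xyz": [0, 0, 0], "angular": [0, 0, 0]}]}}

```text
time_s: 10.25
tcp_pos: [0.577, 0.1512, 0.1916]
ee_rot: [[-0.743, -0.669, 0.0], [-0.669, 0.743, 0.0], [-0.0, -0.0, -1.0]]
wrist_force: [0.3, 0.3, -0.7]
gripper_width: 0.422
gripper_force: 0.0
```

Run:
```python
from h import *
s=r.sense(); print(s["gripper_width"],s["gripper_force"],s["wrist_force"],s["tcp_pos"])
c=cap("scene"); save(c,"s6.png",6,(180,140,250,220)); print((proj(c,[[.577,.151,.203],[.577,.151,.18]])-[180,140])*6)
```

```text
0.4219993661119001 0.0 [ 0.27403817  0.3128742  -0.7184342 ] [0.57695687 0.15115904 0.19164641]
[[136.35783237 311.75655358]
 [139.61371356 347.85169774]]
```

View pics/s6.png

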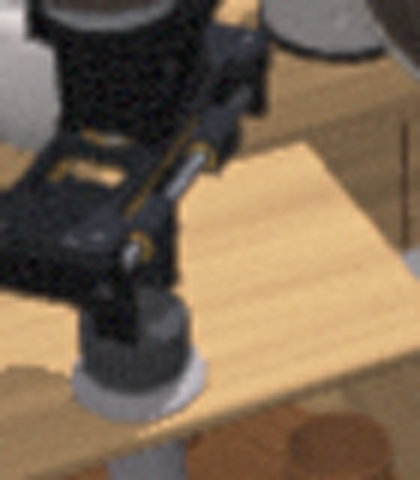

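Run:
```python
from h import *
c=cap("scene")
for dz in(-.025,-.006,0,.01,.02,.03):
  print(dz,((proj(c,[[.4714,.1303+.026,.2752+dz],[.4714,.1303-.026,.2752+dz]])-[120,150])*4).round(0).tolist())
print("cap top, bottom",((proj(c,[[.4725,.1303,.2752+.0185],[.4725,.1303,.2752-.0865]])-[120,150])*4).round(0).tolist())
t=cap("top")
save(t,"t2.png",6,(150,150,230,230))
for z in(.161,.189,.203): print((proj(t,[.577,.151,z])-150)*6)
```

```text
-0.025 [[382.0, 202.0], [450.0, 178.0]]
-0.006 [[381.0, 180.0], [450.0, 157.0]]
0 [[380.0, 173.0], [449.0, 150.0]]
0.01 [[379.0, 161.0], [449.0, 138.0]]
0.02 [[378.0, 150.0], [449.0, 127.0]]
0.03 [[378.0, 138.0], [448.0, 115.0]]
cap top, bottom [[413.0, 139.0], [419.0, 256.0]]
[[210.02362896 187.13814006]]
[[198.88073172 181.55574422]]
[[193.0751     178.64722468]]
```

View pics/t2.png

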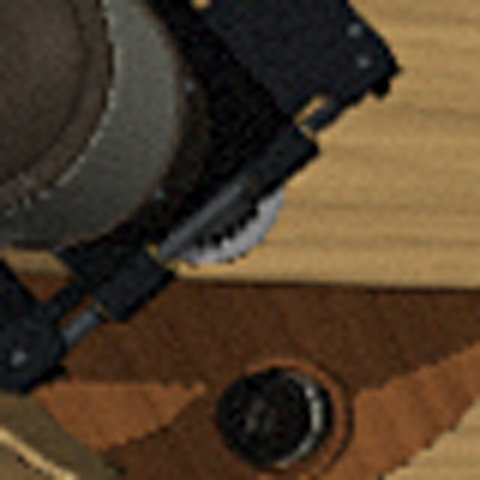

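Both pictures put the visible fingertips about 30 mm higher than nominal, roughly at TCP height. The fingers also closed freely over the knob, so I'll go lower.

Emit:
{"method": "move_arm", "body": {"series": [{"grip": 1, "xyz": [0, 0, -10], "angular": [0, 0, 0]}, {"grip": 1, "xyz": [0, 0, -10], "angular": [0, 0, 0]}, {"grip": 1, "xyz": [0, 0, -10], "angular": [0, 0, 0]}, {"grip": 1, "xyz": [0, 0, -10], "angular": [0, 0, 0]}, {"grip": 1, "xyz": [0, 0, -10], "angular": [0, 0, 0]}, {"grip": 1, "xyz": [0, 0, -10], "angular": [0, 0, 0]}, {"grip": 1, "xyz": [0, 0, 6], "angular": [0, 0, 0]}, {"grip": 1, "xyz": [0, 0, 14], "angular": [0, 0, 0]}, {"grip": 1, "xyz": [0, 0, 20], "angular": [0, 0, 0]}, {"grip": 1, "xyz": [0, 0, 20], "angular": [0, 0, 0]}]}}

```text
time_s: 11.4
tcp_pos: [0.5765, 0.1509, 0.1706]
ee_rot: [[-0.743, -0.669, -0.002], [-0.669, 0.743, -0.001], [0.002, 0.0, -1.0]]
wrist_force: [-0.7, -0.4, 0.4]
gripper_width: 0.999
gripper_force: 0.0
```

Emit:
{"method": "move_arm", "body": {"series": [{"grip": 0.4, "xyz": [0, 0, 0], "angular": [0, 0, 0]}, {"grip": 0.4, "xyz": [0, 0, 0], "angular": [0, 0, 0]}, {"grip": 0.4, "xyz": [0, 0, 0], "angular": [0, 0, 0]}, {"grip": 0.4, "xyz": [0, 0, 0], "angular": [0, 0, 0]}, {"grip": 0.4, "xyz": [0, 0, 0], "angular": [0, 0, 0]}, {"grip": 0.4, "xyz": [0, 0, 0], "angular": [0, 0, 0]}, {"grip": 0.4, "xyz": [0, 0, 0], "angular": [0, 0, 0]}]}}

```text
time_s: 12.1
tcp_pos: [0.5768, 0.1515, 0.1718]
ee_rot: [[-0.743, -0.669, 0.0], [-0.669, 0.743, 0.001], [-0.0, 0.0, -1.0]]
wrist_force: [-1.5, 1.5, 2.2]
gripper_width: 0.638
gripper_force: 30.0
```

The knob is gripped at 55.5 mm. I turn it clockwise 84°.

Emit:
{"method": "move_arm", "body": {"series": [{"grip": 0.4, "xyz": [0, 0, 0], "angular": [0, 0, 0.147]}, {"grip": 0.4, "xyz": [0, 0, 0], "angular": [0, 0, 0.294]}, {"grip": 0.4, "xyz": [0, 0, 0], "angular": [0, 0, 0.44]}, {"grip": 0.4, "xyz": [0, 0, 0], "angular": [0, 0, 0.587]}, {"grip": 0.4, "xyz": [0, 0, 0], "angular": [0, 0, 0.733]}, {"grip": 0.4, "xyz": [0, 0, 0], "angular": [0, 0, 0.88]}, {"grip": 0.4, "xyz": [0, 0, 0], "angular": [0, 0, 1.027]}, {"grip": 0.4, "xyz": [0, 0, 0], "angular": [0, 0, 1.173]}, {"grip": 0.4, "xyz": [0, 0, 0], "angular": [0, 0, 1.32]}, {"grip": 0.4, "xyz": [0, 0, 0], "angular": [0, 0, 1.466]}]}}

```text
time_s: 13.1
tcp_pos: [0.5775, 0.1535, 0.1719]
ee_rot: [[-0.741, 0.672, 0.002], [0.672, 0.741, 0.003], [0.0, 0.004, -1.0]]
wrist_force: [-0.7, 7.8, 0.8]
gripper_width: 0.638
gripper_force: 30.0
```

Emit:
{"method": "move_arm", "body": {"series": [{"grip": 0.4, "xyz": [0, 0, 0], "angular": [0, 0, 0]}, {"grip": 0.4, "xyz": [0, 0, 0], "angular": [0, 0, 0]}, {"grip": 1, "xyz": [0, 0, 0], "angular": [0, 0, 0]}, {"grip": 1, "xyz": [0, 0, 0], "angular": [0, 0, 0]}, {"grip": 1, "xyz": [0, 0, 0], "angular": [0, 0, 0]}, {"grip": 1, "xyz": [0, 0, 0], "angular": [0, 0, 0]}, {"grip": 1, "xyz": [0, 0, -40], "angular": [0, 0, 0]}, {"grip": 1, "xyz": [0, 0, -90], "angular": [0, 0, 0]}, {"grip": 1, "xyz": [0, 0, -100], "angular": [0, 0, 0]}]}}

```text
time_s: 14.0
tcp_pos: [0.5799, 0.1514, 0.2786]
ee_rot: [[-0.743, 0.669, 0.012], [0.669, 0.743, 0.003], [-0.007, 0.01, -1.0]]
wrist_force: [0.6, -0.1, 0.7]
gripper_width: 0.994
gripper_force: 0.0
```

Run:
```python
from h import *
go([.461,-.158,.25],0); print(r.sense()["joints"])
```

```text
at [0.5799 0.1514 0.2786] shift [-118.4 -309.8   26.1] ang [ 0.0074  0.01   -0.7326] t 14.0
[  30.19601611   16.9115878     2.80889943    0.1833461   -75.22001452
 -162.21732457]
```

Emit:
{"method": "move_arm", "body": {"series": [{"grip": 1, "xyz": [-121, -307, 10], "angular": [0, 0, -0.733]}, {"grip": 1, "xyz": [-121, -307, 10], "angular": [0, 0, -0.733]}, {"grip": 1, "xyz": [-121, -307, 10], "angular": [0, 0, -0.733]}, {"grip": 1, "xyz": [-121, -307, 10], "angular": [0, 0, -0.733]}, {"grip": 1, "xyz": [-121, -307, 10], "angular": [0, 0, -0.733]}, {"grip": 1, "xyz": [-121, -307, 10], "angular": [0, 0, -0.733]}, {"grip": 1, "xyz": [-121, -307, 10], "angular": [0, 0, -0.733]}, {"grip": 1, "xyz": [-121, -307, 10], "angular": [0, 0, -0.733]}, {"grip": 1, "xyz": [-121, -307, 10], "angular": [0, 0, -0.733]}]}}

```text
time_s: 14.9
tcp_pos: [0.4611, -0.1588, 0.2616]
ee_rot: [[-1.0, 0.002, 0.0], [0.002, 1.0, 0.0], [-0.0, 0.0, -1.0]]
wrist_force: [-0.4, -0.0, -0.4]
gripper_width: 1.001
gripper_force: 0.0
```

Run:
```python
from h import *
go([.461,-.158,.07],0)
t=cap("top"); c=cap("scene")
a=cv2.resize(t["img"][110:255,110:390,::-1],None,fx=2.6,fy=2.6,interpolation=2); b=cv2.resize(c["img"][150:290,120:290,::-1],None,fx=2.8,fy=1.5,interpolation=2)
b=cv2.resize(c["img"][160:290,120:290,::-1],None,fx=1.5,fy=1.5,interpolation=2)
im=np.zeros((a.shape[0]+b.shape[0],a.shape[1],3),np.uint8); im[:a.shape[0]]=a; im[a.shape[0]:,:b.shape[1]]=b; print(im.shape)
cv2.imwrite("pics/m1.png",im[:600,:800])
```

```text
at [ 0.4611 -0.1588  0.2616] shift [1.000e-01 8.000e-01 1.916e+02] ang [ 0.      0.0004 -0.0021] t 14.9
(572, 728, 3)
```

View pics/m1.png

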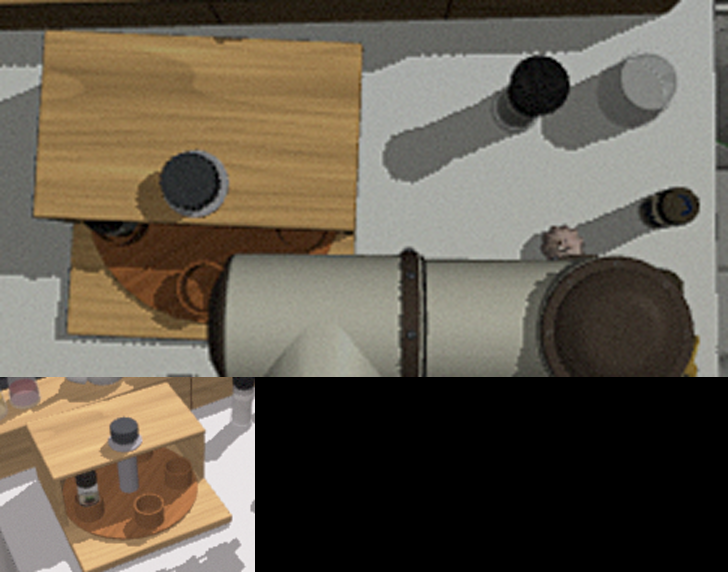

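The carousel has turned: jar A is now at the left, near (88,490), and the next empty well is at the front with its rim centre near (149,500) in the lower inset. Nothing else has shifted. I'll measure the well and grasp jar B.

Run:
```python
from h import *
c=cap("scene")
for y in(498,501): print(onz(c,(120+149.5/1.5-.2,160+(y-377+.5)/1.5-.5),.078).round(4))
t=cap("top"); print(onz(t,(110+206/2.6,110+290/2.6),.078))
# jar1 cap at left from scene
print(onz(c,(120+87/1.5,160+(477-377)/1.5),.141))
```

```text
[0.4872 0.1458 0.078 ]
[0.4797 0.1494 0.078 ]
[0.4708319  0.15077211 0.078     ]
[0.53745119 0.2508315  0.141     ]
```

Emit:
{"method": "move_arm", "body": {"series": [{"grip": 1, "xyz": [0, 1, 50], "angular": [0, 0, 0]}, {"grip": 1, "xyz": [0, 1, 100], "angular": [0, 0, 0]}, {"grip": 1, "xyz": [0, 1, 150], "angular": [0, 0, 0]}, {"grip": 1, "xyz": [0, 1, 180], "angular": [0, 0, 0]}, {"grip": 1, "xyz": [0, 1, 192], "angular": [0, 0, 0]}, {"grip": 0.3, "xyz": [0, 1, 192], "angular": [0, 0, 0]}, {"grip": 0.3, "xyz": [0, 1, 192], "angular": [0, 0, 0]}, {"grip": 0.3, "xyz": [0, 1, 192], "angular": [0, 0, 0]}, {"grip": 0.3, "xyz": [0, 1, 192], "angular": [0, 0, 0]}, {"grip": 0.3, "xyz": [0, 1, 192], "angular": [0, 0, 0]}]}}

```text
time_s: 16.1
tcp_pos: [0.4621, -0.1569, 0.0705]
ee_rot: [[-1.0, -0.0, 0.002], [-0.0, 1.0, -0.0], [-0.002, -0.0, -1.0]]
wrist_force: [-0.4, -0.3, 0.3]
gripper_width: 0.632
gripper_force: 0.0
```

Emit:
{"method": "move_arm", "body": {"series": [{"grip": 0.3, "xyz": [0, 0, 0], "angular": [0, 0, 0]}, {"grip": 0.3, "xyz": [0, 0, 0], "angular": [0, 0, 0]}, {"grip": 0.3, "xyz": [0, 0, 0], "angular": [0, 0, 0]}, {"grip": 0.3, "xyz": [0, 0, 0], "angular": [0, 0, 0]}]}}

```text
time_s: 16.5
tcp_pos: [0.4618, -0.1571, 0.0699]
ee_rot: [[-1.0, -0.0, 0.001], [-0.0, 1.0, -0.0], [-0.001, -0.0, -1.0]]
wrist_force: [-0.8, 1.0, 3.2]
gripper_width: 0.459
gripper_force: 29.9
```

Emit:
{"method": "move_arm", "body": {"series": [{"grip": 0.3, "xyz": [0, 0, -10], "angular": [0, 0, 0]}, {"grip": 0.3, "xyz": [0, 0, -60], "angular": [0, 0, 0]}, {"grip": 0.3, "xyz": [0, 0, -110], "angular": [0, 0, 0]}, {"grip": 0.3, "xyz": [0, 0, -160], "angular": [0, 0, 0]}, {"grip": 0.3, "xyz": [-5, 20, -195], "angular": [0, 0, 0]}, {"grip": 0.3, "xyz": [-5, 70, -195], "angular": [0, 0, 0]}, {"grip": 0.3, "xyz": [-5, 120, -195], "angular": [0, 0, 0]}, {"grip": 0.3, "xyz": [-10, 170, -195], "angular": [0, 0, 0]}, {"grip": 0.3, "xyz": [-11, 220, -195], "angular": [0, 0, 0]}, {"grip": 0.3, "xyz": [-11, 260, -195], "angular": [0, 0, 0]}]}}

```text
time_s: 17.5
tcp_pos: [0.4717, 0.1054, 0.265]
ee_rot: [[-1.0, -0.001, 0.0], [-0.001, 1.0, 0.001], [-0.0, 0.001, -1.0]]
wrist_force: [1.0, 0.2, -0.5]
gripper_width: 0.455
gripper_force: 29.9
```

Emit:
{"method": "move_arm", "body": {"series": [{"grip": 0.3, "xyz": [0, 30, 0], "angular": [0, 0, 0]}, {"grip": 0.3, "xyz": [0, 50, 0], "angular": [0, 0, 0]}, {"grip": 0.3, "xyz": [0, 50, 0], "angular": [0, 0, 0]}, {"grip": 0.3, "xyz": [0, 50, 0], "angular": [0, 0, 0]}, {"grip": 0.3, "xyz": [0, 50, 0], "angular": [0, 0, 0]}]}}

```text
time_s: 18.0
tcp_pos: [0.4722, 0.1522, 0.2647]
ee_rot: [[-1.0, 0.001, -0.0], [0.001, 1.0, -0.0], [0.0, -0.0, -1.0]]
wrist_force: [0.2, 0.5, -0.2]
gripper_width: 0.463
gripper_force: 29.9
```

Run:
```python
from h import *
go([.473,.153,.155])
c=cap("scene"); 
p,s=dark(c,(178,227),9,60); print(p,s)
# knob, cap estimate
for ang in (60,64,68,72,76):
    a=np.radians(180-1.6-ang); q=[.577+.105*np.cos(a),.151+.105*np.sin(a)]
    print(ang,proj(c,[[*q,.141],[*q,.122]]).round(1).tolist())
print(c["img"][215:240,168:190].max(2))
```

```text
at [0.4722 0.1522 0.2647] shift [ -0.9   0.8 109.7] ang [-0.0002 -0.0002 -0.0007] t 18.0
[177.34188034 227.96581197] [171 222  13  12 117]
60 [[181.8, 228.0], [182.4, 232.7]]
64 [[179.9, 227.0], [180.5, 231.7]]
68 [[178.1, 225.9], [178.8, 230.7]]
72 [[176.4, 224.7], [177.1, 229.5]]
76 [[175.0, 223.5], [175.7, 228.2]]
[[217 216 218 217 217 218 218 219 218 220 222 222 222 223 222 222 219 222
  221 223 224 224]
 [218 219 218 219 219 219 220 224 223 225 221 221 219 220 219 222 221 224
  224 224 225 219]
 [218 218 222 219 222 222 224 224 222 221 222 220 222 221 222 224 224 224
  219 203 184 166]
 [219 223 225 224 224 222 219 221 222 221 221 224 222 223 224 217 200 188
  166 145 126 120]
 [222 223 219 220 222 222 221 222 223 224 225 226 215 195 181 159 141 131
  123 120 114 111]
 [222 219 221 223 223 222 226 227 223 215 198 177 156 134 126 118 118 114
  111 108 107 115]
 [224 223 225 223 227 222 211 194 180 159 140 129 115 113 110 104 102 114
  113 115 115 115]
 [226 226 222 210 193 177 158 136 129 117 113 112  89  59  55  72 108 112
  115 113 113 116]
 [208 193 177 157 142 126 118 113 110
[... 844 characters left out ...]
7  31  40  58  86 116 139 121
  112 111 112 113]
 [119 118 115 116  91  71  65  61  39  44  54  59  83 114 145 143 139 123
  112 114 111 109]
 [114 116 116 119 124 127 116 119  89  92 107 115 140 149 145 147 137 124
  113 110 109 106]
 [113 107 109 116 124 128 128 136 144 141 142 140 138 141 144 140 133 126
  113 109 110 110]
 [111 106 107 111 126 131 124 123 136 126 118 122 109 117 120 118 110 101
  107 114 110 108]
 [110 109 107 106 124 126 110 107 103  94  96  99  99 108 110 102  99  96
  100 107 106 109]
 [108 110  98  87 103 111 107 117 112 104 103 107 106 110 112 107  97  94
  103 108 113 112]
 [111 109  83  84  91 117 129 125 110 102 108 108 101  92 104  96  96 100
  107 105 110 114]]
```

Emit:
{"method": "move_arm", "body": {"series": [{"grip": 0.3, "xyz": [-1, 1, 50], "angular": [0, 0, 0]}, {"grip": 0.3, "xyz": [-1, 1, 95], "angular": [0, 0, 0]}, {"grip": 0.3, "xyz": [-1, 1, 110], "angular": [0, 0, 0]}, {"grip": 0.3, "xyz": [-1, 1, 120], "angular": [0, 0, 0]}, {"grip": 0.3, "xyz": [-1, 1, 130], "angular": [0, 0, 0]}, {"grip": 0.3, "xyz": [-1, 1, 140], "angular": [0, 0, 0]}, {"grip": 0.3, "xyz": [-1, 1, 148], "angular": [0, 0, 0]}, {"grip": 0.3, "xyz": [-1, 1, 155], "angular": [0, 0, 0]}, {"grip": 0.3, "xyz": [-1, 1, 155], "angular": [0, 0, 0]}]}}

```text
time_s: 18.95
tcp_pos: [0.4733, 0.1539, 0.1087]
ee_rot: [[-1.0, 0.0, -0.001], [0.0, 1.0, -0.0], [0.001, -0.0, -1.0]]
wrist_force: [0.7, 0.7, -2.9]
gripper_width: 0.463
gripper_force: 29.9
```

Emit:
{"method": "move_arm", "body": {"series": [{"grip": 0.75, "xyz": [0, 0, 0], "angular": [0, 0, 0]}, {"grip": 0.75, "xyz": [0, 0, 0], "angular": [0, 0, 0]}, {"grip": 0.75, "xyz": [0, 0, 0], "angular": [0, 0, 0]}, {"grip": 0.75, "xyz": [0, 0, 0], "angular": [0, 0, 0]}, {"grip": 0.75, "xyz": [0, 0, -40], "angular": [0, 0, 0]}, {"grip": 1, "xyz": [0, 0, -90], "angular": [0, 0, 0]}, {"grip": 1, "xyz": [0, 0, -140], "angular": [0, 0, 0]}, {"grip": 1, "xyz": [0, 0, -150], "angular": [0, 0, -0.1]}, {"grip": 1, "xyz": [0, 0, -150], "angular": [0, 0, -0.25]}]}}

```text
time_s: 19.85
tcp_pos: [0.4745, 0.1547, 0.263]
ee_rot: [[-0.968, -0.253, 0.006], [-0.253, 0.968, 0.004], [-0.007, 0.002, -1.0]]
wrist_force: [0.6, 0.3, -0.4]
gripper_width: 0.973
gripper_force: 0.0
```

Run:
```python
from h import *
t=cap("top"); p,s=dark(t,(182,180),14); print(p,s,onz(t,p,.203))
go([.577,.151,.255],80)
c=cap("scene"); q=[.472,.154]; u=proj(c,[*q,.141])[0]; print(u,dark(c,u,14,60))
```

```text
[182.62436548 179.50253807] [172 169  23  22 394] [0.57769464 0.14990248 0.203     ]
at [0.4738 0.1543 0.2614] shift [-98.9 -29.7   6.7] ang [-8.0000e-04  3.8000e-03 -1.1361e+00] t 19.9
[218.14093032 229.17513072] (array([219.25185185, 232.34814815]), array([213, 226,  14,  13, 135], dtype=int32))
```

Emit:
{"method": "move_arm", "body": {"series": [{"grip": 1, "xyz": [-99, -30, 0], "angular": [0, 0, -1.136]}, {"grip": 1, "xyz": [-99, -30, 0], "angular": [0, 0, -1.136]}, {"grip": 1, "xyz": [-99, -30, 0], "angular": [0, 0, -1.136]}, {"grip": 1, "xyz": [-99, -30, 0], "angular": [0, 0, -1.136]}, {"grip": 1, "xyz": [-99, -30, 0], "angular": [0, 0, -1.136]}, {"grip": 1, "xyz": [-99, -30, 0], "angular": [0, 0, -1.136]}, {"grip": 1, "xyz": [-99, -30, 0], "angular": [0, 0, -1.136]}, {"grip": 1, "xyz": [-99, -30, 0], "angular": [0, 0, -1.136]}, {"grip": 1, "xyz": [-99, -30, 0], "angular": [0, 0, -1.136]}, {"grip": 1, "xyz": [-99, -30, 0], "angular": [0, 0, -1.136]}]}}

```text
time_s: 20.95
tcp_pos: [0.5765, 0.1494, 0.259]
ee_rot: [[-0.187, -0.982, -0.001], [-0.982, 0.187, -0.001], [0.001, 0.001, -1.0]]
wrist_force: [-0.2, -0.1, 0.5]
gripper_width: 1.003
gripper_force: 0.0
```

Run:
```python
from h import *
go([.577,.151,.172],80); print(r.sense()["joints"][5])
```

```text
at [0.5765 0.1494 0.259 ] shift [-1.7 -0.2 87. ] ang [ 0.0009 -0.0007 -0.0138] t 20.95
-40.88242619535927
```

Now descend, grip, turn -72° and release.

Emit:
{"method": "move_arm", "body": {"series": [{"grip": 1, "xyz": [-1, 0, 45], "angular": [0, 0, 0]}, {"grip": 1, "xyz": [-1, 0, 75], "angular": [0, 0, 0]}, {"grip": 1, "xyz": [-1, 0, 87], "angular": [0, 0, 0]}, {"grip": 0.4, "xyz": [-1, 0, 87], "angular": [0, 0, 0]}, {"grip": 0.4, "xyz": [-1, 0, 87], "angular": [0, 0, 0]}, {"grip": 0.4, "xyz": [-1, 0, 87], "angular": [0, 0, 0]}, {"grip": 0.4, "xyz": [-1, 0, 87], "angular": [0, 0, 0]}, {"grip": 0.4, "xyz": [-1, 0, 87], "angular": [0, 0, 0]}, {"grip": 0.4, "xyz": [-1, 0, 87], "angular": [0, 0, 0]}, {"grip": 0.4, "xyz": [-1, 0, 87], "angular": [0, 0, 0]}]}}

```text
time_s: 21.95
tcp_pos: [0.5785, 0.1507, 0.174]
ee_rot: [[-0.183, -0.983, 0.004], [-0.983, 0.183, 0.001], [-0.002, -0.004, -1.0]]
wrist_force: [4.0, -1.1, 3.3]
gripper_width: 0.634
gripper_force: 30.0
```

Emit:
{"method": "move_arm", "body": {"series": [{"grip": 0.4, "xyz": [0, 0, 0], "angular": [0, 0, 0.126]}, {"grip": 0.4, "xyz": [0, 0, 0], "angular": [0, 0, 0.251]}, {"grip": 0.4, "xyz": [0, 0, 0], "angular": [0, 0, 0.377]}, {"grip": 0.4, "xyz": [0, 0, 0], "angular": [0, 0, 0.503]}, {"grip": 0.4, "xyz": [0, 0, 0], "angular": [0, 0, 0.628]}, {"grip": 0.4, "xyz": [0, 0, 0], "angular": [0, 0, 0.754]}, {"grip": 0.4, "xyz": [0, 0, 0], "angular": [0, 0, 0.88]}, {"grip": 0.4, "xyz": [0, 0, 0], "angular": [0, 0, 1.005]}, {"grip": 0.4, "xyz": [0, 0, 0], "angular": [0, 0, 1.131]}, {"grip": 0.4, "xyz": [0, 0, 0], "angular": [0, 0, 1.26]}]}}

```text
time_s: 22.95
tcp_pos: [0.5775, 0.1518, 0.174]
ee_rot: [[-0.992, -0.123, 0.003], [-0.123, 0.992, 0.002], [-0.003, 0.001, -1.0]]
wrist_force: [-0.3, 3.9, 4.8]
gripper_width: 0.637
gripper_force: 30.0
```

Emit:
{"method": "move_arm", "body": {"series": [{"grip": 0.4, "xyz": [0, 0, 0], "angular": [0, 0, 0]}, {"grip": 0.4, "xyz": [0, 0, 0], "angular": [0, 0, 0]}, {"grip": 1, "xyz": [0, 0, 0], "angular": [0, 0, 0]}, {"grip": 1, "xyz": [0, 0, 0], "angular": [0, 0, 0]}, {"grip": 1, "xyz": [0, 0, 0], "angular": [0, 0, 0]}, {"grip": 1, "xyz": [0, 0, 0], "angular": [0, 0, 0]}, {"grip": 1, "xyz": [0, 0, -40], "angular": [0, 0, 0]}, {"grip": 1, "xyz": [0, 0, -90], "angular": [0, 0, 0]}, {"grip": 1, "xyz": [0, 0, -90], "angular": [0, 0, 0]}]}}

```text
time_s: 23.85
tcp_pos: [0.5806, 0.1511, 0.2705]
ee_rot: [[-0.992, -0.127, 0.014], [-0.127, 0.992, 0.004], [-0.014, 0.002, -1.0]]
wrist_force: [0.8, -0.6, 0.2]
gripper_width: 0.993
gripper_force: 0.0
```

Run:
```python
from h import *
go([.566,-.351,.25],0)
c=cap("scene")
a=np.radians(180-1.6-72); q=[.577+.105*np.cos(a),.151+.105*np.sin(a)]
u=proj(c,[[*q,.141],[*q,.128]]); print(u,dark(c,u[0],9,60))
```

```text
at [0.5806 0.1511 0.2705] shift [  78.4 -496.2   18.2] ang [0.0032 0.0142 0.1272] t 23.85
[[176.44701997 224.71670933]
 [176.92182191 227.98298043]] (array([175.97478992, 228.6302521 ]), array([169, 223,  14,  12, 119], dtype=int32))
```

Emit:
{"method": "move_arm", "body": {"series": [{"grip": 1, "xyz": [75, -497, 10], "angular": [0, 0, 0.127]}, {"grip": 1, "xyz": [75, -497, 10], "angular": [0, 0, 0.127]}, {"grip": 1, "xyz": [75, -497, 10], "angular": [0, 0, 0.127]}, {"grip": 1, "xyz": [75, -497, 10], "angular": [0, 0, 0.127]}, {"grip": 1, "xyz": [75, -497, 10], "angular": [0, 0, 0.127]}, {"grip": 1, "xyz": [75, -497, 10], "angular": [0, 0, 0.127]}, {"grip": 1, "xyz": [75, -497, 10], "angular": [0, 0, 0.127]}, {"grip": 1, "xyz": [75, -497, 10], "angular": [0, 0, 0.127]}, {"grip": 1, "xyz": [75, -497, 10], "angular": [0, 0, 0.127]}, {"grip": 1, "xyz": [75, -497, 10], "angular": [0, 0, 0.127]}]}}

```text
time_s: 24.9
tcp_pos: [0.564, -0.3511, 0.2509]
ee_rot: [[-1.0, 0.001, -0.002], [0.001, 1.0, 0.001], [0.002, 0.001, -1.0]]
wrist_force: [0.2, 0.0, -0.1]
gripper_width: 0.999
gripper_force: 0.0
```

Run:
```python
from h import *
go([.566,-.351,.07],0)
t=cap("top"); p,s=dark(t,(182,180),14); print(p,onz(t,p,.203))
c=cap("scene")
for q in([.566,-.351],[.4795,-.334]):
    u=proj(c,[[*q,.105],[*q,.09]]); print(u.tolist(),dark(c,u[0],9,60))
```

```text
at [ 0.564  -0.3511  0.2509] shift [ -2.4  -0.2 180.9] ang [ 0.0015 -0.0024 -0.0008] t 24.9
[182.60050891 179.72264631] [0.57714155 0.14994955 0.203     ]
[[338.11118882356686, 172.0982295044538], [337.61141928963843, 175.53874917560563]] (array([337.325, 176.775]), array([333, 174,  10,   6,  40], dtype=int32))
[[349.7208659854939, 186.9725370441172], [349.1284100575049, 190.4675249166673]] (array([348.76744186, 191.93023256]), array([344, 189,  11,   6,  43], dtype=int32))
```

Emit:
{"method": "move_arm", "body": {"series": [{"grip": 1, "xyz": [-2, 0, 50], "angular": [0, 0, 0]}, {"grip": 1, "xyz": [-2, 0, 100], "angular": [0, 0, 0]}, {"grip": 1, "xyz": [-2, 0, 145], "angular": [0, 0, 0]}, {"grip": 1, "xyz": [-2, 0, 175], "angular": [0, 0, 0]}, {"grip": 1, "xyz": [-2, 0, 181], "angular": [0, 0, 0]}, {"grip": 0.3, "xyz": [-2, 0, 181], "angular": [0, 0, 0]}, {"grip": 0.3, "xyz": [-2, 0, 181], "angular": [0, 0, 0]}, {"grip": 0.3, "xyz": [-2, 0, 181], "angular": [0, 0, 0]}, {"grip": 0.3, "xyz": [-2, 0, 181], "angular": [0, 0, 0]}, {"grip": 0.3, "xyz": [-2, 0, 181], "angular": [0, 0, 0]}]}}

```text
time_s: 26.0
tcp_pos: [0.5677, -0.3495, 0.073]
ee_rot: [[-1.0, 0.001, 0.002], [0.001, 1.0, -0.001], [-0.002, -0.001, -1.0]]
wrist_force: [0.2, -0.3, -0.1]
gripper_width: 0.633
gripper_force: 0.0
```

Emit:
{"method": "move_arm", "body": {"series": [{"grip": 0.3, "xyz": [0, 0, 0], "angular": [0, 0, 0]}, {"grip": 0.3, "xyz": [0, 0, 0], "angular": [0, 0, 0]}, {"grip": 0.3, "xyz": [0, 0, 0], "angular": [0, 0, 0]}, {"grip": 0.3, "xyz": [0, 0, 0], "angular": [0, 0, 0]}, {"grip": 0.3, "xyz": [0, 0, 0], "angular": [0, 0, 0]}]}}

```text
time_s: 26.5
tcp_pos: [0.5674, -0.3495, 0.072]
ee_rot: [[-1.0, 0.001, 0.001], [0.001, 1.0, -0.0], [-0.001, -0.0, -1.0]]
wrist_force: [-1.0, -0.8, 1.3]
gripper_width: 0.46
gripper_force: 30.0
```

Emit:
{"method": "move_arm", "body": {"series": [{"grip": 0.3, "xyz": [0, 0, -10], "angular": [0, 0, 0]}, {"grip": 0.3, "xyz": [0, 0, -60], "angular": [0, 0, 0]}, {"grip": 0.3, "xyz": [0, 0, -110], "angular": [0, 0, 0]}, {"grip": 0.3, "xyz": [0, 0, -160], "angular": [0, 0, 0]}, {"grip": 0.3, "xyz": [0, 0, -195], "angular": [0, 0, 0]}, {"grip": 0.3, "xyz": [0, 0, -195], "angular": [0, 0, 0]}]}}

```text
time_s: 27.1
tcp_pos: [0.5693, -0.3506, 0.2746]
ee_rot: [[-1.0, 0.0, 0.012], [0.0, 1.0, -0.006], [-0.012, -0.006, -1.0]]
wrist_force: [0.0, -0.5, -0.6]
gripper_width: 0.458
gripper_force: 29.9
```

Run:
```python
from h import *
go([.473,.153,.265],0)
```

```text
at [ 0.5693 -0.3506  0.2746] shift [ 96.6 503.6   5.4] ang [-0.0059  0.012  -0.0004] t 27.1
```

Emit:
{"method": "move_arm", "body": {"series": [{"grip": 0.3, "xyz": [94, 503, 0], "angular": [0, 0, 0]}, {"grip": 0.3, "xyz": [94, 503, 0], "angular": [0, 0, 0]}, {"grip": 0.3, "xyz": [94, 503, 0], "angular": [0, 0, 0]}, {"grip": 0.3, "xyz": [94, 503, 0], "angular": [0, 0, 0]}, {"grip": 0.3, "xyz": [94, 503, 0], "angular": [0, 0, 0]}, {"grip": 0.3, "xyz": [94, 503, 0], "angular": [0, 0, 0]}, {"grip": 0.3, "xyz": [94, 503, 0], "angular": [0, 0, 0]}, {"grip": 0.3, "xyz": [94, 503, 0], "angular": [0, 0, 0]}, {"grip": 0.3, "xyz": [94, 503, 0], "angular": [0, 0, 0]}, {"grip": 0.3, "xyz": [94, 503, 0], "angular": [0, 0, 0]}]}}

```text
time_s: 28.1
tcp_pos: [0.4742, 0.1439, 0.2663]
ee_rot: [[-1.0, 0.001, -0.001], [0.001, 1.0, -0.0], [0.001, -0.0, -1.0]]
wrist_force: [1.0, 0.4, -0.2]
gripper_width: 0.457
gripper_force: 29.9
```

Run:
```python
from h import *
go([.473,.153,.11],0)
c=cap("scene")
a=np.radians(180-1.6-72); q=[.577+.105*np.cos(a),.151+.105*np.sin(a)]
u=proj(c,[[*q,.141],[*q,.128]]); print(u[1],dark(c,u[0],9,60))
t=cap("top"); p,s=dark(t,(182,180),14); print(p,onz(t,p,.203))
```

```text
at [0.4742 0.1439 0.2663] shift [  1.1   9.1 156.3] ang [-0.     -0.001  -0.0009] t 28.1
[176.92182191 227.98298043] (array([175.97478992, 228.63865546]), array([169, 223,  14,  12, 119], dtype=int32))
[182.60559796 179.72773537] [0.57712891 0.14993654 0.203     ]
```

Emit:
{"method": "move_arm", "body": {"series": [{"grip": 0.3, "xyz": [1, 10, 20], "angular": [0, 0, 0]}, {"grip": 0.3, "xyz": [1, 10, 60], "angular": [0, 0, 0]}, {"grip": 0.3, "xyz": [1, 10, 85], "angular": [0, 0, 0]}, {"grip": 0.3, "xyz": [1, 10, 85], "angular": [0, 0, 0]}, {"grip": 0.3, "xyz": [1, 10, 85], "angular": [0, 0, 0]}]}}

```text
time_s: 28.7
tcp_pos: [0.475, 0.1519, 0.182]
ee_rot: [[-1.0, 0.001, 0.0], [0.001, 1.0, -0.001], [-0.0, -0.001, -1.0]]
wrist_force: [0.3, 0.5, -0.5]
gripper_width: 0.461
gripper_force: 29.9
```

Emit:
{"method": "move_arm", "body": {"series": [{"grip": 0.3, "xyz": [1.5, 1.5, 10], "angular": [0, 0, 0]}, {"grip": 0.3, "xyz": [1.5, 1.5, 20], "angular": [0, 0, 0]}, {"grip": 0.3, "xyz": [1.5, 1.5, 32], "angular": [0, 0, 0]}, {"grip": 0.3, "xyz": [1.5, 1.5, 44], "angular": [0, 0, 0]}, {"grip": 0.3, "xyz": [1.5, 1.5, 56], "angular": [0, 0, 0]}, {"grip": 0.3, "xyz": [1.5, 1.5, 66], "angular": [0, 0, 0]}, {"grip": 0.3, "xyz": [1.5, 1.5, 71], "angular": [0, 0, 0]}, {"grip": 0.3, "xyz": [1.5, 1.5, 71], "angular": [0, 0, 0]}]}}

```text
time_s: 29.5
tcp_pos: [0.4728, 0.1534, 0.1097]
ee_rot: [[-1.0, 0.001, -0.001], [0.001, 1.0, -0.001], [0.001, -0.001, -1.0]]
wrist_force: [0.0, -0.1, -0.5]
gripper_width: 0.459
gripper_force: 29.9
```

Release, lift, then go to the knob.

Emit:
{"method": "move_arm", "body": {"series": [{"grip": 0.75, "xyz": [0, 0, 0], "angular": [0, 0, 0]}, {"grip": 0.75, "xyz": [0, 0, 0], "angular": [0, 0, 0]}, {"grip": 0.75, "xyz": [0, 0, 0], "angular": [0, 0, 0]}, {"grip": 0.75, "xyz": [0, 0, 0], "angular": [0, 0, 0]}, {"grip": 0.75, "xyz": [0, 0, -40], "angular": [0, 0, 0]}, {"grip": 1, "xyz": [0, 0, -90], "angular": [0, 0, 0]}, {"grip": 1, "xyz": [0, 0, -140], "angular": [0, 0, 0]}, {"grip": 1, "xyz": [0, 0, -150], "angular": [0, 0, -0.1]}, {"grip": 1, "xyz": [0, 0, -150], "angular": [0, 0, -0.25]}]}}

```text
time_s: 30.4
tcp_pos: [0.4745, 0.1545, 0.2642]
ee_rot: [[-0.968, -0.252, 0.006], [-0.252, 0.968, 0.004], [-0.007, 0.002, -1.0]]
wrist_force: [0.4, 0.8, -1.6]
gripper_width: 0.977
gripper_force: 0.0
```

Run:
```python
from h import *
t=cap("top"); p,s=dark(t,(182,180),14); print(p,s,onz(t,p,.203))
go([.578,.1505,.26],80)
c=cap("scene"); q=[.472,.154]; u=proj(c,[*q,.141])[0]; print(u,dark(c,u,14,60))
```

```text
[182.64885496 179.72264631] [172 169  23  23 393] [0.57714284 0.14982867 0.203     ]
at [0.4737 0.1541 0.2626] shift [-99.8 -30.2   2.9] ang [-1.0000e-03  4.5000e-03 -1.1371e+00] t 30.45
[218.14093032 229.17513072] (array([218.53333333, 234.81666667]), array([212, 231,  14,   8,  60], dtype=int32))
```

Emit:
{"method": "move_arm", "body": {"series": [{"grip": 1, "xyz": [-100, -30, 0], "angular": [0, 0, -1.136]}, {"grip": 1, "xyz": [-100, -30, 0], "angular": [0, 0, -1.136]}, {"grip": 1, "xyz": [-100, -30, 0], "angular": [0, 0, -1.136]}, {"grip": 1, "xyz": [-100, -30, 0], "angular": [0, 0, -1.136]}, {"grip": 1, "xyz": [-100, -30, 0], "angular": [0, 0, -1.136]}, {"grip": 1, "xyz": [-100, -30, 0], "angular": [0, 0, -1.136]}, {"grip": 1, "xyz": [-100, -30, 0], "angular": [0, 0, -1.136]}, {"grip": 1, "xyz": [-100, -30, 0], "angular": [0, 0, -1.136]}, {"grip": 1, "xyz": [-100, -30, 0], "angular": [0, 0, -1.136]}, {"grip": 1, "xyz": [-100, -30, 0], "angular": [0, 0, -1.136]}]}}

```text
time_s: 31.5
tcp_pos: [0.5774, 0.1493, 0.2602]
ee_rot: [[-0.188, -0.982, -0.001], [-0.982, 0.188, -0.0], [0.001, 0.001, -1.0]]
wrist_force: [0.1, 0.2, -0.5]
gripper_width: 0.999
gripper_force: 0.0
```

Emit:
{"method": "move_arm", "body": {"series": [{"grip": 1, "xyz": [-1, 1, 45], "angular": [0, 0, 0]}, {"grip": 1, "xyz": [-1, 1, 75], "angular": [0, 0, 0]}, {"grip": 1, "xyz": [-1, 1, 89], "angular": [0, 0, 0]}, {"grip": 0.4, "xyz": [-1, 1, 89], "angular": [0, 0, 0]}, {"grip": 0.4, "xyz": [-1, 1, 89], "angular": [0, 0, 0]}, {"grip": 0.4, "xyz": [-1, 1, 89], "angular": [0, 0, 0]}, {"grip": 0.4, "xyz": [-1, 1, 89], "angular": [0, 0, 0]}, {"grip": 0.4, "xyz": [-1, 1, 89], "angular": [0, 0, 0]}, {"grip": 0.4, "xyz": [-1, 1, 89], "angular": [0, 0, 0]}, {"grip": 0.4, "xyz": [-1, 1, 89], "angular": [0, 0, 0]}]}}

```text
time_s: 32.5
tcp_pos: [0.5781, 0.1507, 0.1728]
ee_rot: [[-0.185, -0.983, 0.004], [-0.983, 0.185, 0.001], [-0.002, -0.003, -1.0]]
wrist_force: [3.0, -0.0, 1.9]
gripper_width: 0.635
gripper_force: 30.0
```

Emit:
{"method": "move_arm", "body": {"series": [{"grip": 0.4, "xyz": [0, 0, 0], "angular": [0, 0, 0.126]}, {"grip": 0.4, "xyz": [0, 0, 0], "angular": [0, 0, 0.251]}, {"grip": 0.4, "xyz": [0, 0, 0], "angular": [0, 0, 0.377]}, {"grip": 0.4, "xyz": [0, 0, 0], "angular": [0, 0, 0.503]}, {"grip": 0.4, "xyz": [0, 0, 0], "angular": [0, 0, 0.628]}, {"grip": 0.4, "xyz": [0, 0, 0], "angular": [0, 0, 0.754]}, {"grip": 0.4, "xyz": [0, 0, 0], "angular": [0, 0, 0.88]}, {"grip": 0.4, "xyz": [0, 0, 0], "angular": [0, 0, 1.005]}, {"grip": 0.4, "xyz": [0, 0, 0], "angular": [0, 0, 1.131]}, {"grip": 0.4, "xyz": [0, 0, 0], "angular": [0, 0, 1.25]}]}}

```text
time_s: 33.5
tcp_pos: [0.577, 0.1519, 0.1729]
ee_rot: [[-0.991, -0.132, 0.002], [-0.132, 0.991, 0.002], [-0.002, 0.001, -1.0]]
wrist_force: [-1.5, 5.4, 3.8]
gripper_width: 0.636
gripper_force: 30.0
```

Emit:
{"method": "move_arm", "body": {"series": [{"grip": 0.4, "xyz": [0, 0, 0], "angular": [0, 0, 0]}, {"grip": 0.4, "xyz": [0, 0, 0], "angular": [0, 0, 0]}, {"grip": 1, "xyz": [0, 0, 0], "angular": [0, 0, 0]}, {"grip": 1, "xyz": [0, 0, 0], "angular": [0, 0, 0]}, {"grip": 1, "xyz": [0, 0, 0], "angular": [0, 0, 0]}, {"grip": 1, "xyz": [0, 0, 0], "angular": [0, 0, 0]}, {"grip": 1, "xyz": [0, 0, -40], "angular": [0, 0, 0]}, {"grip": 1, "xyz": [0, 0, -90], "angular": [0, 0, 0]}, {"grip": 1, "xyz": [0, 0, -90], "angular": [0, 0, 0]}, {"grip": 1, "xyz": [0, 0, -90], "angular": [0, 0, 0]}]}}

```text
time_s: 34.5
tcp_pos: [0.5771, 0.1506, 0.2629]
ee_rot: [[-0.991, -0.135, 0.002], [-0.135, 0.991, 0.002], [-0.003, 0.001, -1.0]]
wrist_force: [-0.3, -0.5, -2.3]
gripper_width: 0.998
gripper_force: 0.0
```

Run:
```python
from h import *
go([.4795,-.334,.25],0)
c=cap("scene")
a=np.radians(180-1.6-72); q=[.577+.105*np.cos(a),.151+.105*np.sin(a)]
u=proj(c,[[*q,.141],[*q,.128]]); print(u,dark(c,u[0],9,60))
```

```text
at [0.5771 0.1506 0.2629] shift [ 161.9 -467.    11.8] ang [0.0016 0.0025 0.1349] t 34.5
[[176.44701997 224.71670933]
 [176.92182191 227.98298043]] (array([177.51851852, 229.56790123]), array([171, 223,  13,  12,  81], dtype=int32))
```

Emit:
{"method": "move_arm", "body": {"series": [{"grip": 1, "xyz": [162, -467, 10], "angular": [0, 0, 0.135]}, {"grip": 1, "xyz": [162, -467, 10], "angular": [0, 0, 0.135]}, {"grip": 1, "xyz": [162, -467, 10], "angular": [0, 0, 0.135]}, {"grip": 1, "xyz": [162, -467, 10], "angular": [0, 0, 0.135]}, {"grip": 1, "xyz": [162, -467, 10], "angular": [0, 0, 0.135]}, {"grip": 1, "xyz": [162, -467, 10], "angular": [0, 0, 0.135]}, {"grip": 1, "xyz": [162, -467, 10], "angular": [0, 0, 0.135]}, {"grip": 1, "xyz": [162, -467, 10], "angular": [0, 0, 0.135]}, {"grip": 1, "xyz": [162, -467, 10], "angular": [0, 0, 0.135]}, {"grip": 1, "xyz": [162, -467, 10], "angular": [0, 0, 0.135]}]}}

```text
time_s: 35.55
tcp_pos: [0.4773, -0.3359, 0.2495]
ee_rot: [[-1.0, 0.001, -0.003], [0.001, 1.0, 0.002], [0.003, 0.002, -1.0]]
wrist_force: [1.5, 0.5, 0.0]
gripper_width: 0.998
gripper_force: 0.0
```

Run:
```python
from h import *
go([.4795,-.334,.07],0)
t=cap("top"); p,s=dark(t,(182,180),14); print(p,onz(t,p,.203))
c=cap("scene")
for q in([.4795,-.334],):
    u=proj(c,[[*q,.105],[*q,.09]]); print(u.tolist(),dark(c,u[0],9,60))
```

```text
at [ 0.4773 -0.3359  0.2495] shift [ -2.8   1.6 179.5] ang [ 0.0016 -0.0034 -0.0006] t 35.55
[182.49497487 179.88693467] [0.57672639 0.15020402 0.203     ]
[[349.7208659854939, 186.9725370441172], [349.1284100575049, 190.4675249166673]] (array([348.75609756, 191.97560976]), array([344, 189,  11,   6,  41], dtype=int32))
```

Emit:
{"method": "move_arm", "body": {"series": [{"grip": 1, "xyz": [-2, 1, 50], "angular": [0, 0, 0]}, {"grip": 1, "xyz": [-2, 1, 100], "angular": [0, 0, 0]}, {"grip": 1, "xyz": [-2, 1, 145], "angular": [0, 0, 0]}, {"grip": 1, "xyz": [-2, 1, 175], "angular": [0, 0, 0]}, {"grip": 1, "xyz": [-2, 1, 180], "angular": [0, 0, 0]}, {"grip": 0.3, "xyz": [-2, 1, 180], "angular": [0, 0, 0]}, {"grip": 0.3, "xyz": [-2, 1, 180], "angular": [0, 0, 0]}, {"grip": 0.3, "xyz": [-2, 1, 180], "angular": [0, 0, 0]}, {"grip": 0.3, "xyz": [-2, 1, 180], "angular": [0, 0, 0]}, {"grip": 0.3, "xyz": [-2, 1, 180], "angular": [0, 0, 0]}]}}

```text
time_s: 36.65
tcp_pos: [0.4817, -0.3332, 0.0728]
ee_rot: [[-1.0, -0.0, 0.002], [-0.0, 1.0, -0.001], [-0.002, -0.001, -1.0]]
wrist_force: [0.3, -0.6, -0.9]
gripper_width: 0.631
gripper_force: 0.0
```

Emit:
{"method": "move_arm", "body": {"series": [{"grip": 0.3, "xyz": [0, 0, 0], "angular": [0, 0, 0]}, {"grip": 0.3, "xyz": [0, 0, 0], "angular": [0, 0, 0]}, {"grip": 0.3, "xyz": [0, 0, 0], "angular": [0, 0, 0]}, {"grip": 0.3, "xyz": [0, 0, 0], "angular": [0, 0, 0]}, {"grip": 0.3, "xyz": [0, 0, 0], "angular": [0, 0, 0]}]}}

```text
time_s: 37.15
tcp_pos: [0.4814, -0.3332, 0.072]
ee_rot: [[-1.0, -0.0, 0.001], [-0.0, 1.0, -0.0], [-0.001, -0.0, -1.0]]
wrist_force: [0.4, 0.1, 2.2]
gripper_width: 0.455
gripper_force: 30.0
```

Emit:
{"method": "move_arm", "body": {"series": [{"grip": 0.3, "xyz": [0, 0, -10], "angular": [0, 0, 0]}, {"grip": 0.3, "xyz": [0, 0, -60], "angular": [0, 0, 0]}, {"grip": 0.3, "xyz": [0, 0, -110], "angular": [0, 0, 0]}, {"grip": 0.3, "xyz": [0, 0, -160], "angular": [0, 0, 0]}, {"grip": 0.3, "xyz": [0, 0, -195], "angular": [0, 0, 0]}, {"grip": 0.3, "xyz": [0, 0, -195], "angular": [0, 0, 0]}, {"grip": 0.3, "xyz": [0, 0, -195], "angular": [0, 0, 0]}]}}

```text
time_s: 37.85
tcp_pos: [0.4809, -0.3327, 0.2672]
ee_rot: [[-1.0, 0.0, 0.002], [0.0, 1.0, 0.001], [-0.002, 0.001, -1.0]]
wrist_force: [-0.1, 1.1, -1.8]
gripper_width: 0.457
gripper_force: 30.0
```

Run:
```python
from h import *
go([.473,.153,.265],0)
```

```text
at [ 0.4809 -0.3327  0.2672] shift [  8.  485.7   2.5] ang [ 0.0006  0.0015 -0.0002] t 37.85
```

Emit:
{"method": "move_arm", "body": {"series": [{"grip": 0.3, "xyz": [8, 486, 0], "angular": [0, 0, 0]}, {"grip": 0.3, "xyz": [8, 486, 0], "angular": [0, 0, 0]}, {"grip": 0.3, "xyz": [8, 486, 0], "angular": [0, 0, 0]}, {"grip": 0.3, "xyz": [8, 486, 0], "angular": [0, 0, 0]}, {"grip": 0.3, "xyz": [8, 486, 0], "angular": [0, 0, 0]}, {"grip": 0.3, "xyz": [8, 486, 0], "angular": [0, 0, 0]}, {"grip": 0.3, "xyz": [8, 486, 0], "angular": [0, 0, 0]}, {"grip": 0.3, "xyz": [8, 486, 0], "angular": [0, 0, 0]}, {"grip": 0.3, "xyz": [8, 486, 0], "angular": [0, 0, 0]}, {"grip": 0.3, "xyz": [8, 486, 0], "angular": [0, 0, 0]}]}}

```text
time_s: 38.85
tcp_pos: [0.4714, 0.1552, 0.2645]
ee_rot: [[-1.0, -0.002, -0.004], [-0.002, 1.0, -0.002], [0.004, -0.002, -1.0]]
wrist_force: [-0.4, 0.0, -0.7]
gripper_width: 0.461
gripper_force: 30.0
```

Emit:
{"method": "move_arm", "body": {"series": [{"grip": 0.3, "xyz": [0, 0, 20], "angular": [0, 0, 0]}, {"grip": 0.3, "xyz": [0, 0, 60], "angular": [0, 0, 0]}, {"grip": 0.3, "xyz": [0, 0, 85], "angular": [0, 0, 0]}, {"grip": 0.3, "xyz": [0, 0, 85], "angular": [0, 0, 0]}, {"grip": 0.3, "xyz": [0, 0, 85], "angular": [0, 0, 0]}]}}

```text
time_s: 39.35
tcp_pos: [0.4728, 0.1525, 0.181]
ee_rot: [[-1.0, -0.0, -0.002], [-0.0, 1.0, -0.002], [0.002, -0.002, -1.0]]
wrist_force: [-0.0, 0.7, -0.5]
gripper_width: 0.46
gripper_force: 30.0
```

Run:
```python
from h import *
t=cap("top"); p,s=dark(t,(182,180),14); print(p,onz(t,p,.203))
```

```text
[182.49502488 179.88059701] [0.5767423  0.15020426 0.203     ]
```

Emit:
{"method": "move_arm", "body": {"series": [{"grip": 0.3, "xyz": [0, 0.5, 10], "angular": [0, 0, 0]}, {"grip": 0.3, "xyz": [0, 0.5, 20], "angular": [0, 0, 0]}, {"grip": 0.3, "xyz": [0, 0.5, 32], "angular": [0, 0, 0]}, {"grip": 0.3, "xyz": [0, 0.5, 44], "angular": [0, 0, 0]}, {"grip": 0.3, "xyz": [0, 0.5, 56], "angular": [0, 0, 0]}, {"grip": 0.3, "xyz": [0, 0.5, 66], "angular": [0, 0, 0]}, {"grip": 0.3, "xyz": [0, 0.5, 71], "angular": [0, 0, 0]}, {"grip": 0.3, "xyz": [0, 0.5, 71], "angular": [0, 0, 0]}]}}

```text
time_s: 40.2
tcp_pos: [0.4727, 0.1531, 0.1098]
ee_rot: [[-1.0, -0.0, -0.001], [-0.0, 1.0, -0.001], [0.001, -0.001, -1.0]]
wrist_force: [0.2, -0.6, -0.1]
gripper_width: 0.46
gripper_force: 30.0
```

Run:
```python
from h import *
s=r.sense(); print(s["wrist_force"],s["tcp_pos"])
```

```text
[ 0.18657761 -0.58454712 -0.05155487] [0.47268307 0.15313663 0.10977302]
```

Emit:
{"method": "move_arm", "body": {"series": [{"grip": 0.75, "xyz": [0, 0, 0], "angular": [0, 0, 0]}, {"grip": 0.75, "xyz": [0, 0, 0], "angular": [0, 0, 0]}, {"grip": 0.75, "xyz": [0, 0, 0], "angular": [0, 0, 0]}, {"grip": 0.75, "xyz": [0, 0, 0], "angular": [0, 0, 0]}, {"grip": 0.75, "xyz": [0, 0, -40], "angular": [0, 0, 0]}, {"grip": 1, "xyz": [0, 0, -90], "angular": [0, 0, 0]}, {"grip": 1, "xyz": [0, 0, -140], "angular": [0, 0, 0]}, {"grip": 1, "xyz": [0, 0, -150], "angular": [0, 0, -0.1]}, {"grip": 1, "xyz": [0, 0, -150], "angular": [0, 0, -0.25]}]}}

```text
time_s: 41.1
tcp_pos: [0.4743, 0.1542, 0.2642]
ee_rot: [[-0.968, -0.253, 0.006], [-0.253, 0.968, 0.004], [-0.007, 0.002, -1.0]]
wrist_force: [-0.5, 0.3, -1.4]
gripper_width: 0.978
gripper_force: 0.0
```

Run:
```python
from h import *
t=cap("top"); p,s=dark(t,(182,180),14); print(p,s,onz(t,p,.203))
go([.578,.1505,.26],80)
c=cap("scene"); q=[.472,.154]; u=proj(c,[*q,.141])[0]; print(u,dark(c,u,14,60))
```

```text
[182.52380952 179.88220551] [171 169  24  23 399] [0.57673903 0.1501322  0.203     ]
at [0.4736 0.1538 0.2626] shift [-100.1  -30.     2.9] ang [-1.0000e-03  4.4000e-03 -1.1361e+00] t 41.15
[218.14093032 229.17513072] (array([218.61666667, 235.16666667]), array([212, 232,  14,   7,  60], dtype=int32))
```

Jar D is seated. The last turn brings the shutter to the front.

Emit:
{"method": "move_arm", "body": {"series": [{"grip": 1, "xyz": [-100, -30, 0], "angular": [0, 0, -1.136]}, {"grip": 1, "xyz": [-100, -30, 0], "angular": [0, 0, -1.136]}, {"grip": 1, "xyz": [-100, -30, 0], "angular": [0, 0, -1.136]}, {"grip": 1, "xyz": [-100, -30, 0], "angular": [0, 0, -1.136]}, {"grip": 1, "xyz": [-100, -30, 0], "angular": [0, 0, -1.136]}, {"grip": 1, "xyz": [-100, -30, 0], "angular": [0, 0, -1.136]}, {"grip": 1, "xyz": [-100, -30, 0], "angular": [0, 0, -1.136]}, {"grip": 1, "xyz": [-100, -30, 0], "angular": [0, 0, -1.136]}, {"grip": 1, "xyz": [-100, -30, 0], "angular": [0, 0, -1.136]}, {"grip": 1, "xyz": [-100, -30, 0], "angular": [0, 0, -1.136]}]}}

```text
time_s: 42.2
tcp_pos: [0.5772, 0.1491, 0.2602]
ee_rot: [[-0.187, -0.982, -0.001], [-0.982, 0.187, -0.0], [0.001, 0.001, -1.0]]
wrist_force: [0.1, 0.8, -0.0]
gripper_width: 1.001
gripper_force: 0.0
```

Emit:
{"method": "move_arm", "body": {"series": [{"grip": 1, "xyz": [-1, 1, 45], "angular": [0, 0, 0]}, {"grip": 1, "xyz": [-1, 1, 75], "angular": [0, 0, 0]}, {"grip": 1, "xyz": [-1, 1, 89], "angular": [0, 0, 0]}, {"grip": 0.4, "xyz": [-1, 1, 89], "angular": [0, 0, 0]}, {"grip": 0.4, "xyz": [-1, 1, 89], "angular": [0, 0, 0]}, {"grip": 0.4, "xyz": [-1, 1, 89], "angular": [0, 0, 0]}, {"grip": 0.4, "xyz": [-1, 1, 89], "angular": [0, 0, 0]}, {"grip": 0.4, "xyz": [-1, 1, 89], "angular": [0, 0, 0]}, {"grip": 0.4, "xyz": [-1, 1, 89], "angular": [0, 0, 0]}, {"grip": 0.4, "xyz": [-1, 1, 89], "angular": [0, 0, 0]}]}}

```text
time_s: 43.2
tcp_pos: [0.5778, 0.1505, 0.1728]
ee_rot: [[-0.184, -0.983, 0.003], [-0.983, 0.184, 0.001], [-0.001, -0.003, -1.0]]
wrist_force: [2.4, -0.8, 1.5]
gripper_width: 0.639
gripper_force: 30.0
```

Emit:
{"method": "move_arm", "body": {"series": [{"grip": 0.4, "xyz": [0, 0, 0], "angular": [0, 0, 0.126]}, {"grip": 0.4, "xyz": [0, 0, 0], "angular": [0, 0, 0.251]}, {"grip": 0.4, "xyz": [0, 0, 0], "angular": [0, 0, 0.377]}, {"grip": 0.4, "xyz": [0, 0, 0], "angular": [0, 0, 0.503]}, {"grip": 0.4, "xyz": [0, 0, 0], "angular": [0, 0, 0.628]}, {"grip": 0.4, "xyz": [0, 0, 0], "angular": [0, 0, 0.754]}, {"grip": 0.4, "xyz": [0, 0, 0], "angular": [0, 0, 0.88]}, {"grip": 0.4, "xyz": [0, 0, 0], "angular": [0, 0, 1.005]}, {"grip": 0.4, "xyz": [0, 0, 0], "angular": [0, 0, 1.131]}, {"grip": 0.4, "xyz": [0, 0, 0], "angular": [0, 0, 1.257]}]}}

```text
time_s: 44.2
tcp_pos: [0.5764, 0.152, 0.1728]
ee_rot: [[-0.992, -0.126, 0.001], [-0.126, 0.992, 0.002], [-0.001, 0.002, -1.0]]
wrist_force: [-2.1, 6.4, 5.6]
gripper_width: 0.638
gripper_force: 30.0
```

Emit:
{"method": "move_arm", "body": {"series": [{"grip": 0.4, "xyz": [0, 0, 0], "angular": [0, 0, 0]}, {"grip": 0.4, "xyz": [0, 0, 0], "angular": [0, 0, 0]}, {"grip": 1, "xyz": [0, 0, 0], "angular": [0, 0, 0]}, {"grip": 1, "xyz": [0, 0, 0], "angular": [0, 0, 0]}, {"grip": 1, "xyz": [0, 0, 0], "angular": [0, 0, 0]}, {"grip": 1, "xyz": [0, 0, 0], "angular": [0, 0, 0]}, {"grip": 1, "xyz": [0, 0, -40], "angular": [0, 0, 0]}, {"grip": 1, "xyz": [0, 0, -90], "angular": [0, 0, 0]}, {"grip": 1, "xyz": [0, 0, -90], "angular": [0, 0, 0]}, {"grip": 0, "xyz": [0, 0, -90], "angular": [0, 0, 0]}]}}

```text
time_s: 45.2
tcp_pos: [0.5769, 0.1504, 0.263]
ee_rot: [[-0.992, -0.128, 0.003], [-0.128, 0.992, 0.002], [-0.003, 0.002, -1.0]]
wrist_force: [-0.3, 0.7, -1.1]
gripper_width: 0.965
gripper_force: 0.0
```

Run:
```python
from h import *
go([.35,-.10,.25],0)
c=cap("scene")
a=np.radians(180-1.6-72); q=[.577+.105*np.cos(a),.151+.105*np.sin(a)]
u=proj(c,[[*q,.141],[*q,.128]]); print(u,dark(c,u[0],9,60))
```

```text
at [0.5769 0.1504 0.263 ] shift [ 257.2 -219.3   11.9] ang [0.0017 0.0027 0.1287] t 45.2
[[176.44701997 224.71670933]
 [176.92182191 227.98298043]] (array([176.24096386, 229.69879518]), array([170, 224,  13,  11,  83], dtype=int32))
```

Emit:
{"method": "move_arm", "body": {"series": [{"grip": 0, "xyz": [257, -370, 10], "angular": [0, 0, 0.128]}, {"grip": 0, "xyz": [257, -370, 10], "angular": [0, 0, 0.128]}, {"grip": 0, "xyz": [257, -370, 10], "angular": [0, 0, 0.128]}, {"grip": 0, "xyz": [257, -370, 10], "angular": [0, 0, 0.128]}, {"grip": 0, "xyz": [257, -370, 10], "angular": [0, 0, 0.128]}, {"grip": 0, "xyz": [257, -370, 10], "angular": [0, 0, 0.128]}, {"grip": 0, "xyz": [257, -370, 10], "angular": [0, 0, 0.128]}, {"grip": 0, "xyz": [257, -370, 10], "angular": [0, 0, 0.128]}, {"grip": 0, "xyz": [257, -370, 10], "angular": [0, 0, 0.128]}, {"grip": 0, "xyz": [257, -370, 10], "angular": [0, 0, 0.128]}]}}

```text
time_s: 46.25
tcp_pos: [0.3654, -0.253, 0.2498]
ee_rot: [[-1.0, 0.007, -0.004], [0.007, 1.0, 0.001], [0.004, 0.001, -1.0]]
wrist_force: [0.4, -0.2, -0.7]
gripper_width: 0.05
gripper_force: 0.0
```

```bash
cat >> h.py <<'E'
def wood(c):
    h=cv2.cvtColor(c["img"],cv2.COLOR_RGB2HSV); return (((h[...,0]<28)&(h[...,1]>70)&(h[...,2]>25))*255).astype(np.uint8)
def edges(c,out=False):
    """cabinet roof back edge / riser top front edge as x at (y) lines by columns of the top view"""
    m=wood(c).astype(int); g=c["img"].max(2).astype(float)
    res={}
    def line(name,cols,r0,r1,z,sign):
        pts=[]
        gg=cv2.GaussianBlur(np.where(True,c["img"][...,0].astype(float)-c["img"][...,2],0),(3,3),0)
        for u in cols:
            d=np.diff(gg[r0:r1,u])*sign; k=int(np.argmax(d))
            if 0<k<len(d)-1:
                a,b,e=d[k-1:k+2]; den=a-2*b+e; k=k+(.5*(a-e)/den if den else 0)
            pts.append(onz(c,(u,r0+k+.5),z)[:2])
        pts=np.array(pts); 
        for _ in range(3):
            P=np.polyfit(pts[:,1],pts[:,0],1); e=pts[:,0]-np.polyval(P,pts[:,1]); pts=pts[abs(e)<max(.002,1.5*e.std())]
        res[name]=(P,len(pts),e.std()); print(name,"x at y=.15:",np.polyval(P,.15).round(4),"yaw deg",-np.degrees(np.arctan(P[0])).round(2),len(pts),e.std().round(4))
    return res,line
E
python3 - <<'E'
from h import *
t=cap("top"); go([.36,-.2,.25],0)
res,line=edges(t)
line("roofback",range(130,245),112,135,.161,+1)
line("rooffront",range(128,243),185,210,.161,-1)
line("basefront",range(140,240),228,252,.026,-1)
line("riser",list(range(100,190))+list(range(210,370)),98,116,.125,-1)
cv2.imwrite("pics/x.png",t["img"][90:260,90:390,::-1])
g=(t["img"][...,0].astype(int)-t["img"][...,2])
for u in(150,200,230): print(u,g[96:140,u].tolist(), g[228:252,u].tolist())
E
```

```text
at [ 0.3668 -0.2515  0.2499] shift [ 7.  51.5  0. ] ang [ 0.0012 -0.0035 -0.005 ] t 46.3
roofback x at y=.15: 0.7278 yaw deg -1.8 115 0.0003
rooffront x at y=.15: 0.5386 yaw deg -1.68 115 0.0007
basefront x at y=.15: 0.4142 yaw deg -1.78 100 0.0002
riser x at y=.15: 0.7784 yaw deg 2.09 250 0.0003
150 [48, 61, 83, 72, 73, 71, 72, 71, 68, 70, 69, 73, 77, 71, 40, 9, 17, 18, 22, 16, 20, 10, 19, 17, 6, 1, 12, 81, 79, 79, 78, 76, 75, 81, 70, 76, 75, 73, 71, 75, 70, 68, 67, 69] [56, 49, 46, 47, 45, 47, 51, 46, 48, 53, 51, 29, -2, 2, 4, 6, 2, 4, 1, 2, 2, 5, 5, 8]
200 [47, 42, 40, 46, 48, 44, 46, 50, 49, 42, 40, 60, 65, 30, 13, 19, 19, 22, 13, 14, 20, 21, 16, 11, 2, 3, 1, 0, 0, 46, 85, 83, 80, 78, 80, 81, 81, 76, 80, 78, 76, 80, 81, 74] [72, 71, 72, 55, 56, 81, 56, 72, 75, 76, 73, 77, 74, 44, -2, 4, 5, 4, 6, 5, 4, 4, 5, 4]
230 [44, 40, 45, 47, 46, 47, 42, 40, 42, 50, 56, 48, 27, 21, 23, 22, 18, 15, 13, 20, 19, 23, 11, 5, 1, 4, 3, 3, 3, 0, 41, 81, 81, 76, 76, 74, 76, 76, 74, 78, 72, 75, 78, 73] [77, 80, 67, 70, 74, 73, 72, 75, 70, 76, 81, 79, 79, 80, 64, -2, 4, 2, 7, 3, 9, 6, 6, 9]
```

Emit:
{"method": "move_arm", "body": {"series": [{"grip": 0, "xyz": [-4, 262, 0], "angular": [0, 0, -0.004]}, {"grip": 0, "xyz": [-4, 262, 0], "angular": [0, 0, -0.004]}, {"grip": 0, "xyz": [-4, 262, 0], "angular": [0, 0, -0.004]}, {"grip": 0, "xyz": [-4, 262, 0], "angular": [0, 0, -0.004]}, {"grip": 0, "xyz": [-4, 262, 0], "angular": [0, 0, -0.004]}, {"grip": 0, "xyz": [-4, 262, 50], "angular": [0, 0, -0.004]}, {"grip": 0, "xyz": [-4, 262, 100], "angular": [0, 0, -0.004]}, {"grip": 0, "xyz": [-4, 262, 150], "angular": [0, 0, -0.004]}, {"grip": 0, "xyz": [-4, 262, 190], "angular": [0, 0, -0.004]}, {"grip": 0, "xyz": [-4, 262, 215], "angular": [0, 0, -0.004]}]}}

```text
time_s: 47.3
tcp_pos: [0.3703, 0.0122, 0.0335]
ee_rot: [[-1.0, -0.007, -0.006], [-0.007, 1.0, -0.003], [0.006, -0.003, -1.0]]
wrist_force: [0.5, 0.2, 0.5]
gripper_width: 0.006
gripper_force: 0.0
```

Run:
```python
from h import *
go([.37,.011,.03],0)
```

```text
at [0.3703 0.0122 0.0335] shift [ 0.3 -1.2  3.5] ang [-0.0025 -0.0057  0.0069] t 47.3
```

Emit:
{"method": "move_arm", "body": {"series": [{"grip": 0, "xyz": [0, 0, 4], "angular": [0, 0, 0.004]}, {"grip": 0, "xyz": [0, 0, 4], "angular": [0, 0, 0.004]}, {"grip": 0, "xyz": [0, 0, 8], "angular": [0, 0, 0.004]}, {"grip": 0, "xyz": [0, 0, 12], "angular": [0, 0, 0.004]}, {"grip": 0, "xyz": [0, 0, 12], "angular": [0, 0, 0.004]}]}}

```text
time_s: 47.8
tcp_pos: [0.3734, 0.0125, 0.0251]
ee_rot: [[-1.0, -0.001, 0.001], [-0.001, 1.0, 0.001], [-0.001, 0.001, -1.0]]
wrist_force: [0.3, -0.8, 0.1]
gripper_width: 0.003
gripper_force: 0.0
```

Emit:
{"method": "move_arm", "body": {"series": [{"grip": 0, "xyz": [0, 0, 3], "angular": [0, 0, 0]}, {"grip": 0, "xyz": [0, 0, 3], "angular": [0, 0, 0]}, {"grip": 0, "xyz": [0, 0, 6], "angular": [0, 0, 0]}, {"grip": 0, "xyz": [0, 0, 6], "angular": [0, 0, 0]}]}}

```text
time_s: 48.2
tcp_pos: [0.373, 0.0122, 0.0184]
ee_rot: [[-1.0, -0.001, -0.0], [-0.001, 1.0, -0.0], [0.0, -0.0, -1.0]]
wrist_force: [0.7, -0.6, 0.6]
gripper_width: 0.004
gripper_force: 0.0
```

Emit:
{"method": "move_arm", "body": {"series": [{"grip": 0, "xyz": [0, 0, 4], "angular": [0, 0, 0]}, {"grip": 0, "xyz": [0, 0, 8], "angular": [0, 0, 0]}, {"grip": 0, "xyz": [0, 0, 8], "angular": [0, 0, 0]}]}}

```text
time_s: 48.5
tcp_pos: [0.3726, 0.0121, 0.01]
ee_rot: [[-1.0, -0.001, -0.001], [-0.001, 1.0, -0.001], [0.001, -0.001, -1.0]]
wrist_force: [-0.6, -0.2, -0.5]
gripper_width: 0.006
gripper_force: 0.0
```

Emit:
{"method": "move_arm", "body": {"series": [{"grip": 0, "xyz": [0, 0, 3], "angular": [0, 0, 0]}, {"grip": 0, "xyz": [0, 0, 5], "angular": [0, 0, 0]}, {"grip": 0, "xyz": [0, 0, 5], "angular": [0, 0, 0]}, {"grip": 0, "xyz": [0, 0, 5], "angular": [0, 0, 0]}]}}

```text
time_s: 48.9
tcp_pos: [0.3731, 0.0123, 0.0056]
ee_rot: [[-1.0, -0.001, 0.0], [-0.001, 1.0, -0.0], [-0.0, -0.0, -1.0]]
wrist_force: [-1.2, 0.1, 0.2]
gripper_width: 0.004
gripper_force: 0.0
```

Emit:
{"method": "move_arm", "body": {"series": [{"grip": 0, "xyz": [-8, -1, 3], "angular": [0, 0, 0]}, {"grip": 0, "xyz": [-16, -1, 3], "angular": [0, 0, 0]}, {"grip": 0, "xyz": [-22, -1, 3], "angular": [0, 0, 0]}, {"grip": 0, "xyz": [-25, -1, 3], "angular": [0, 0, 0]}, {"grip": 0, "xyz": [-28, -1, 3], "angular": [0, 0, 0]}, {"grip": 0, "xyz": [-31, -1, 3], "angular": [0, 0, 0]}, {"grip": 0, "xyz": [-34, -1, 3], "angular": [0, 0, 0]}, {"grip": 0, "xyz": [-34, -1, 3], "angular": [0, 0, 0]}]}}

```text
time_s: 49.7
tcp_pos: [0.4008, 0.0086, 0.0016]
ee_rot: [[-1.0, 0.002, -0.013], [0.002, 1.0, -0.005], [0.013, -0.005, -1.0]]
wrist_force: [-9.8, -0.5, 8.2]
gripper_width: 0.005
gripper_force: 5.0
```

```bash
cat >> h.py <<'E'
def cab(cols=None):
    t=cap("top"); res,line=edges(t)
    line("roofback",range(140,235),108,132,.161,+1)
    line("basefront",cols or range(150,225),212,250,.026,-1)
    return t
E
python3 - <<'E'
from h import *
cab(); s=r.sense(); print(s["tcp_pos"],s["wrist_force"])
E
```

```text
roofback x at y=.15: 0.7295 yaw deg -1.21 95 0.0004
basefront x at y=.15: 0.4224 yaw deg 3.91 47 0.0033
[0.40074576 0.00860565 0.00162114] [-9.44642802 -1.02598647  8.07962063]
```

Emit:
{"method": "move_arm", "body": {"series": [{"grip": 0, "xyz": [-3, 2, -3], "angular": [0, 0, 0]}, {"grip": 0, "xyz": [-6, 2, -3], "angular": [0, 0, 0]}, {"grip": 0, "xyz": [-9, 2, -3], "angular": [0, 0, 0]}, {"grip": 0, "xyz": [-12, 2, -3], "angular": [0, 0, 0]}, {"grip": 0, "xyz": [-15, 2, -3], "angular": [0, 0, 0]}, {"grip": 0, "xyz": [-15, 2, -3], "angular": [0, 0, 0]}]}}

```text
time_s: 50.35
tcp_pos: [0.4146, 0.0097, 0.0041]
ee_rot: [[-1.0, 0.002, -0.016], [0.002, 1.0, -0.006], [0.016, -0.006, -1.0]]
wrist_force: [-9.5, -5.8, 5.2]
gripper_width: 0.008
gripper_force: 4.6
```

Run:
```python
from h import *
cab(); s=r.sense(); print(s["tcp_pos"],s["wrist_force"])
```

```text
roofback x at y=.15: 0.7393 yaw deg 0.1 85 0.0005
basefront x at y=.15: 0.4331 yaw deg 6.35 49 0.0041
[0.41450646 0.00973183 0.00411157] [-8.63508543 -4.33450952  5.19987103]
```

Emit:
{"method": "move_arm", "body": {"series": [{"grip": 0, "xyz": [-4, 2, 0], "angular": [0, 0, 0]}, {"grip": 0, "xyz": [-8, 2, 0], "angular": [0, 0, 0]}, {"grip": 0, "xyz": [-12, 2, 0], "angular": [0, 0, 0]}, {"grip": 0, "xyz": [-16, 2, 0], "angular": [0, 0, 0]}, {"grip": 0, "xyz": [-20, 2, 0], "angular": [0, 0, 0]}, {"grip": 0, "xyz": [-24, 2, 0], "angular": [0, 0, 0]}, {"grip": 0, "xyz": [-28, 2, 0], "angular": [0, 0, 0]}, {"grip": 0, "xyz": [-28, 2, 0], "angular": [0, 0, 0]}]}}

```text
time_s: 51.2
tcp_pos: [0.4454, 0.0132, 0.004]
ee_rot: [[-1.0, -0.001, -0.01], [-0.001, 1.0, -0.004], [0.01, -0.004, -1.0]]
wrist_force: [-5.7, -2.9, -2.0]
gripper_width: 0.008
gripper_force: 0.4
```

Run:
```python
from h import *
cab(); s=r.sense(); print(s["tcp_pos"],s["wrist_force"])
```

```text
roofback x at y=.15: 0.7597 yaw deg -1.09 63 0.0042
basefront x at y=.15: 0.4616 yaw deg 11.09 46 0.0048
[0.44542069 0.0132596  0.0040329 ] [-5.75220501 -1.92842725 -2.74724386]
```

Emit:
{"method": "move_arm", "body": {"series": [{"grip": 0, "xyz": [30, 0, -10], "angular": [0, 0, 0]}, {"grip": 0, "xyz": [65, 0, -20], "angular": [0, 0, 0]}, {"grip": 0, "xyz": [65, 45, -20], "angular": [0, 0, 0]}, {"grip": 0, "xyz": [65, 90, -20], "angular": [0, 0, 0]}, {"grip": 0, "xyz": [65, 140, -20], "angular": [0, 0, 0]}, {"grip": 0, "xyz": [65, 190, -20], "angular": [0, 0, 0]}, {"grip": 0, "xyz": [65, 240, -20], "angular": [0, 0, 0]}, {"grip": 0, "xyz": [65, 285, -20], "angular": [0, 0, 0]}, {"grip": 0, "xyz": [65, 285, -20], "angular": [0, 0, 0]}]}}

```text
time_s: 52.15
tcp_pos: [0.3865, 0.3068, 0.0262]
ee_rot: [[-1.0, -0.007, 0.004], [-0.007, 1.0, 0.004], [-0.004, 0.004, -1.0]]
wrist_force: [0.5, -0.1, 0.1]
gripper_width: 0.006
gripper_force: 0.0
```

Run:
```python
from h import *
t=cap("top"); res,line=edges(t); s=r.sense(); print(s["tcp_pos"],s["wrist_force"])
line("roofback",range(170,235),112,124,.161,+1); line("bf",range(180,240),218,245,.026,-1)
line("riser",list(range(100,125))+list(range(255,370)),98,116,.125,-1)
p,_=dark(t,(182,172),14); print(p,onz(t,p,.203))
g=(t["img"][...,0].astype(int)-t["img"][...,2])
for u in(150,200,230): print(u,g[100:130,u].tolist(), g[215:245,u].tolist())
```

```text
[0.38521295 0.30340763 0.02558141] [-0.60770459  0.0711676  -0.49550787]
roofback x at y=.15: 0.7489 yaw deg -8.1 45 0.0062
bf x at y=.15: 0.451 yaw deg 2.93 60 0.0002
riser x at y=.15: 0.7782 yaw deg 2.09 140 0.0004
[179.10855263 167.51973684] [0.60773946 0.15939759 0.203     ]
150 [72, 70, 72, 69, 67, 71, 68, 71, 74, 72, 30, 25, 60, 76, 79, 76, 80, 78, 80, 71, 75, 70, 74, 69, 70, 72, 68, 66, 64, 65] [80, 76, 72, 42, 47, 47, 48, 44, 43, 49, 52, 50, 51, 49, 49, 19, 1, 4, 3, 2, 2, 6, 7, 4, 4, 3, -2, -5, -5, -5]
200 [46, 42, 45, 48, 46, 43, 40, 57, 64, 34, 61, 76, 56, 46, 48, 48, 47, 48, 48, 51, 43, 48, 49, 49, 46, 53, 73, 75, 69, 70] [69, 72, 80, 72, 10, 44, 83, 72, 73, 72, 71, 74, 70, 21, -2, 4, 1, 5, 3, 3, 0, 7, 7, 4, 6, 9, 6, 8, 3, 6]
230 [43, 44, 44, 40, 40, 52, 48, 37, 36, 72, 81, 69, 73, 72, 76, 78, 76, 74, 77, 78, 79, 76, 50, 48, 56, 74, 70, 64, 68, 64] [65, 74, 72, 74, 75, 71, 74, 75, 79, 80, 77, 69, 2, 1, 2, 7, 7, 3, 8, 6, 7, 6, 6, 4, 7, 5, 8, 6, 4, 6]
```

Emit:
{"method": "move_arm", "body": {"series": [{"grip": 0, "xyz": [-10, 0, 10], "angular": [0, 0, 0.003]}, {"grip": 0, "xyz": [-30, 0, 21], "angular": [0, 0, 0.003]}, {"grip": 0, "xyz": [-42, 0, 21], "angular": [0, 0, 0.003]}, {"grip": 0, "xyz": [-46, 0, 21], "angular": [0, 0, 0.003]}, {"grip": 0, "xyz": [-50, 0, 21], "angular": [0, 0, 0.003]}, {"grip": 0, "xyz": [-54, 0, 21], "angular": [0, 0, 0.003]}, {"grip": 0, "xyz": [-58, 0, 21], "angular": [0, 0, 0.003]}, {"grip": 0, "xyz": [-62, 0, 21], "angular": [0, 0, 0.003]}, {"grip": 0, "xyz": [-64, 0, 21], "angular": [0, 0, 0.003]}, {"grip": 0, "xyz": [-64, 0, 21], "angular": [0, 0, 0.003]}]}}

```text
time_s: 53.2
tcp_pos: [0.4455, 0.2985, 0.0037]
ee_rot: [[-1.0, 0.004, -0.006], [0.004, 1.0, -0.003], [0.006, -0.003, -1.0]]
wrist_force: [-9.1, 3.1, -1.1]
gripper_width: 0.005
gripper_force: 4.5
```

Run:
```python
from h import *
t=cap("top"); res,line=edges(t); s=r.sense(); print(s["tcp_pos"],s["wrist_force"])
line("bf",range(180,240),218,245,.026,-1)
```

```text
[0.44552703 0.29850059 0.00372281] [-8.38248466  3.12371183 -0.90611839]
bf x at y=.15: 0.4616 yaw deg 1.47 60 0.0003
```

Emit:
{"method": "move_arm", "body": {"series": [{"grip": 0, "xyz": [30, 0, -10], "angular": [0, 0, 0]}, {"grip": 0, "xyz": [60, 0, -20], "angular": [0, 0, 0]}, {"grip": 0, "xyz": [60, -45, -20], "angular": [0, 0, 0]}, {"grip": 0, "xyz": [60, -90, -20], "angular": [0, 0, 0]}, {"grip": 0, "xyz": [60, -140, -20], "angular": [0, 0, 0]}, {"grip": 0, "xyz": [60, -190, -20], "angular": [0, 0, 0]}, {"grip": 0, "xyz": [60, -240, -20], "angular": [0, 0, 0]}, {"grip": 0, "xyz": [60, -285, -20], "angular": [0, 0, 0]}, {"grip": 0, "xyz": [60, -285, -20], "angular": [0, 0, 0]}, {"grip": 0, "xyz": [50, -285, -10], "angular": [0, 0, 0]}]}}

```text
time_s: 54.25
tcp_pos: [0.398, 0.0137, 0.0158]
ee_rot: [[-1.0, 0.006, 0.003], [0.006, 1.0, 0.001], [-0.003, 0.001, -1.0]]
wrist_force: [-0.0, 0.2, -0.3]
gripper_width: 0.006
gripper_force: 0.0
```

Run:
```python
from h import *
go([.454,.013,.004])
t=cap("top"); res,line=edges(t)
line("bf",range(142,190),218,245,.026,-1)
```

```text
at [0.398  0.0137 0.0158] shift [-56.   -0.4  11.9] ang [ 0.0012  0.0026 -0.006 ] t 54.25
bf x at y=.15: 0.4616 yaw deg 1.64 48 0.0002
```

Emit:
{"method": "move_arm", "body": {"series": [{"grip": 0, "xyz": [-25, 0, 11], "angular": [0, 0, -0.004]}, {"grip": 0, "xyz": [-48, 0, 11], "angular": [0, 0, -0.004]}, {"grip": 0, "xyz": [-53, 0, 11], "angular": [0, 0, -0.004]}, {"grip": 0, "xyz": [-56, 0, 11], "angular": [0, 0, -0.004]}, {"grip": 0, "xyz": [-59, 0, 11], "angular": [0, 0, -0.004]}, {"grip": 0, "xyz": [-62, 0, 11], "angular": [0, 0, -0.004]}, {"grip": 0, "xyz": [-64, 0, 11], "angular": [0, 0, -0.004]}, {"grip": 0, "xyz": [-64, 0, 11], "angular": [0, 0, -0.004]}]}}

```text
time_s: 55.1
tcp_pos: [0.4546, 0.0134, 0.0029]
ee_rot: [[-1.0, -0.002, -0.013], [-0.002, 1.0, -0.004], [0.013, -0.004, -1.0]]
wrist_force: [-11.0, -0.1, 7.3]
gripper_width: 0.004
gripper_force: 3.9
```

Run:
```python
from h import *
t=cap("top"); res,line=edges(t); s=r.sense(); print(s["tcp_pos"],s["wrist_force"])
line("bf",range(142,180),218,245,.026,-1)
```

```text
[0.45459496 0.01336957 0.00289025] [-11.2659754    0.93349279   6.76381258]
bf x at y=.15: 0.4627 yaw deg 2.0 38 0.0001
```

Emit:
{"method": "move_arm", "body": {"series": [{"grip": 0, "xyz": [-2, 0, -1], "angular": [0, 0, 0]}, {"grip": 0, "xyz": [-4, 0, -1], "angular": [0, 0, 0]}, {"grip": 0, "xyz": [-5, 0, -1], "angular": [0, 0, 0]}, {"grip": 0, "xyz": [-5, 0, -1], "angular": [0, 0, 0]}]}}

```text
time_s: 55.55
tcp_pos: [0.4554, 0.0118, 0.0029]
ee_rot: [[-1.0, -0.004, -0.02], [-0.004, 1.0, -0.006], [0.021, -0.006, -1.0]]
wrist_force: [-18.6, -2.3, 7.0]
gripper_width: 0.002
gripper_force: 2.0
```

Run:
```python
from h import *
t=cap("top"); res,line=edges(t); s=r.sense(); print(s["tcp_pos"],s["wrist_force"])
line("bf",range(142,180),218,245,.026,-1)
```

```text
[0.45539489 0.0117577  0.00290653] [-17.81063666  -3.381831     6.85020656]
bf x at y=.15: 0.4633 yaw deg 2.21 38 0.0002
```

Emit:
{"method": "move_arm", "body": {"series": [{"grip": 0, "xyz": [40, 0, -10], "angular": [0, 0, 0]}, {"grip": 0, "xyz": [72, 0, -20], "angular": [0, 0, 0]}, {"grip": 0, "xyz": [72, 45, -20], "angular": [0, 0, 0]}, {"grip": 0, "xyz": [72, 90, -20], "angular": [0, 0, 0]}, {"grip": 0, "xyz": [72, 140, -20], "angular": [0, 0, 0]}, {"grip": 0, "xyz": [72, 190, -20], "angular": [0, 0, 0]}, {"grip": 0, "xyz": [72, 240, -20], "angular": [0, 0, 0]}, {"grip": 0, "xyz": [72, 287, -20], "angular": [0, 0, 0]}, {"grip": 0, "xyz": [72, 287, -20], "angular": [0, 0, 0]}, {"grip": 0, "xyz": [60, 287, -10], "angular": [0, 0, 0]}]}}

```text
time_s: 56.6
tcp_pos: [0.4057, 0.3035, 0.0154]
ee_rot: [[-1.0, -0.006, 0.001], [-0.006, 1.0, 0.002], [-0.001, 0.002, -1.0]]
wrist_force: [-0.8, 0.5, -0.2]
gripper_width: 0.004
gripper_force: 0.0
```

Run:
```python
from h import *
go([.447,.300,.004])
t=cap("top"); res,line=edges(t)
line("bf",range(180,235),218,245,.026,-1)
```

```text
at [0.4057 0.3035 0.0154] shift [-41.2  -3.7  11.5] ang [0.0018 0.0011 0.0057] t 56.6
bf x at y=.15: 0.4631 yaw deg 1.94 55 0.0003
```

Emit:
{"method": "move_arm", "body": {"series": [{"grip": 0, "xyz": [-25, -3, 11], "angular": [0, 0, 0.004]}, {"grip": 0, "xyz": [-36, -3, 11], "angular": [0, 0, 0.004]}, {"grip": 0, "xyz": [-41, -3, 11], "angular": [0, 0, 0.004]}, {"grip": 0, "xyz": [-44, -3, 11], "angular": [0, 0, 0.004]}, {"grip": 0, "xyz": [-47, -3, 11], "angular": [0, 0, 0.004]}, {"grip": 0, "xyz": [-50, -3, 11], "angular": [0, 0, 0.004]}, {"grip": 0, "xyz": [-52, -3, 11], "angular": [0, 0, 0.004]}, {"grip": 0, "xyz": [-52, -3, 11], "angular": [0, 0, 0.004]}]}}

```text
time_s: 57.45
tcp_pos: [0.4462, 0.2964, 0.0025]
ee_rot: [[-1.0, 0.006, -0.02], [0.006, 1.0, -0.008], [0.02, -0.008, -1.0]]
wrist_force: [-41.4, 14.9, 16.4]
gripper_width: 0.005
gripper_force: 20.6
```

Run:
```python
from h import *
t=cap("top"); res,line=edges(t); s=r.sense(); print(s["tcp_pos"],s["wrist_force"])
line("bf",range(180,235),218,245,.026,-1)
```

```text
[0.44619431 0.29636278 0.0024518 ] [-40.78509854  14.03937908  16.07528575]
bf x at y=.15: 0.4632 yaw deg 1.97 55 0.0003
```

Solid contact against the riser on the left. I back off clear and measure the whole front edge.

Emit:
{"method": "move_arm", "body": {"series": [{"grip": 0, "xyz": [6, 0, 0], "angular": [0, 0, 0]}, {"grip": 0, "xyz": [40, 0, -10], "angular": [0, 0, 0]}, {"grip": 0, "xyz": [75, 0, -40], "angular": [0, 0, 0]}, {"grip": 0, "xyz": [75, 0, -90], "angular": [0, 0, 0]}, {"grip": 0, "xyz": [75, 0, -140], "angular": [0, 0, 0]}, {"grip": 0, "xyz": [75, -50, -190], "angular": [0, 0, 0]}, {"grip": 0, "xyz": [75, -100, -230], "angular": [0, 0, 0]}, {"grip": 0, "xyz": [75, -150, -230], "angular": [0, 0, 0]}, {"grip": 0, "xyz": [75, -200, -230], "angular": [0, 0, 0]}, {"grip": 0, "xyz": [75, -250, -230], "angular": [0, 0, 0]}]}}

```text
time_s: 58.5
tcp_pos: [0.3825, 0.076, 0.2337]
ee_rot: [[-1.0, 0.002, 0.003], [0.002, 1.0, 0.002], [-0.003, 0.002, -1.0]]
wrist_force: [1.2, 0.1, -0.5]
gripper_width: 0.01
gripper_force: 0.0
```

Emit:
{"method": "move_arm", "body": {"series": [{"grip": 0, "xyz": [0, -50, 0], "angular": [0, 0, 0]}, {"grip": 0, "xyz": [0, -100, 0], "angular": [0, 0, 0]}, {"grip": 0, "xyz": [0, -150, 0], "angular": [0, 0, 0]}, {"grip": 0, "xyz": [0, -200, 0], "angular": [0, 0, 0]}, {"grip": 0, "xyz": [0, -250, 0], "angular": [0, 0, 0]}, {"grip": 0, "xyz": [0, -290, 0], "angular": [0, 0, 0]}, {"grip": 0, "xyz": [0, -290, 0], "angular": [0, 0, 0]}]}}

```text
time_s: 59.2
tcp_pos: [0.381, -0.2157, 0.2322]
ee_rot: [[-1.0, 0.01, -0.001], [0.01, 1.0, -0.0], [0.001, -0.0, -1.0]]
wrist_force: [-0.4, 1.2, -0.4]
gripper_width: 0.006
gripper_force: 0.0
```

Run:
```python
from h import *
t=cap("top"); res,line=edges(t); s=r.sense(); print(s["tcp_pos"],s["wrist_force"])
line("bf",range(142,238),218,245,.026,-1)
line("rooffront",range(128,238),176,200,.161,-1)
line("riser",list(range(100,122))+list(range(250,370)),98,116,.125,-1)
c=cap("scene")
a=cv2.resize(t["img"][95:255,95:395,::-1],None,fx=2,fy=2,interpolation=2); b=cv2.resize(c["img"][140:290,90:300,::-1],None,fx=1.9,fy=1.9,interpolation=2)
im=np.zeros((a.shape[0]+b.shape[0],a.shape[1],3),np.uint8); im[:a.shape[0]]=a; im[a.shape[0]:,:b.shape[1]]=b
cv2.imwrite("pics/final.png",im[:600,:800]); print(im.shape)
```

```text
[ 0.38106341 -0.21388139  0.23208744] [ 0.15684962  0.78141422 -0.47275871]
bf x at y=.15: 0.4631 yaw deg 2.07 96 0.0002
rooffront x at y=.15: 0.5875 yaw deg 2.02 107 0.0008
riser x at y=.15: 0.7782 yaw deg 2.11 142 0.0004
(605, 600, 3)
```

View pics/final.png

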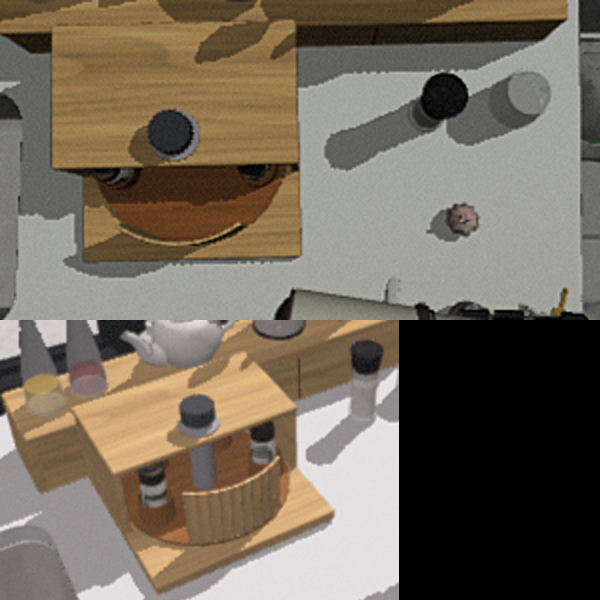

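The final view shows the cabinet against the riser with jars in the wells at both sides. The shutter spans the front from (118,230) to (243,226), and the tin area, garlic, mill and tumbler are untouched. I'll check that the shutter is centred.

Run:
```python
from h import *
t=cap("top")
p,_=dark(t,(95+172/2,95+132/2),14); k=onz(t,p,.203); print(k)
for u in((118,230),(243,226),(180,243)):
    q=onz(t,(95+u[0]/2,95+u[1]/2),.143); d=q-k; print(q.round(4),np.hypot(*d[:2]).round(4),(np.degrees(np.arctan2(d[1],d[0]))%360-182.1).round(1))
c=cap("scene")
for ang in(-72,72):
    a=np.radians(182.1-ang); q=[k[0]+.105*np.cos(a),k[1]+.105*np.sin(a)]
    u=proj(c,[[*q,.141],[*q,.128]]); print(ang,u[1],dark(c,u[1],9,60))
```

```text
[0.62436072 0.15823368 0.203     ]
[0.5014 0.2341 0.143 ] 0.1445 -33.8
[0.5084 0.0694 0.143 ] 0.1461 35.4
[0.4851 0.152  0.143 ] 0.1394 0.5
-72 [229.31202362 198.24429499] (array([227.97959184, 198.79591837]), array([222, 194,  12,  10,  98], dtype=int32))
72 [170.24077666 220.25864394] (array([169.07692308, 222.15384615]), array([163, 217,  14,  10,  78], dtype=int32))
```

```bash
python3 -c "
from station import r
print(r.finish_job())"
```

```text
the job is handed in; nothing more can be done
None
```

The job is handed in: all four jars stand in their own wells, the shutter is centred across the opening to within about 1°, and the cabinet is against the riser, square to within about 0.1°; one push briefly read 41 N at the wrist, which I take to be fingertip contact.

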